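Prise the split retaining ring off a pulley shaft

ROBOT

A 7-joint arm with a two-finger parallel gripper is mounted at the origin on the work surface; the furniture and walls round the work are solid. World frame = base frame: x ahead of the robot, y to its left, z up, the work surface at z = 0. Lengths are in m, angles in degrees, forces in N, time in s.
With the tool pointing down it reaches from about 0.425 to 0.875 m from the base axis. Payload 4.7 kg.
Tool frame: the origin (TCP) lies on the centre line of the jaws, within the pads' length; the fingertips stand 11 mm ahead of it and the grasp point (between the pads) lies 8 mm behind it; z points along the fingers, y is the direction in which the jaws open and shut (so a half turn about z gives the same grasp; the last joint's range is limited). The gripper opens to 87 mm and grips with 3 to 60 N. Pads are 19 mm wide; open, the fingers measure 117 mm over their backs; the gripper's body (75 mm by 190 mm) begins 51 mm behind the grasp point.
Start: joints at [-66.228, 18.392, -4.016, 83.108, 1.295, 78.541, -3.26], TCP at [0.254, 0.598, 0.234] pointing down, gripper open.
Joint ranges: [-163.93, 163.93], [-17.29, 119.83], [-79.2, 71.16], [3.27, 140.29], [-89.18, 269.18], [5.43, 117.66], [-154.24, 154.24]. Speed limits (degrees/s): [147.25, 147.25, 180, 180, 180, 180, 180].

INTERFACE

Orientations are given as [roll, pitch, yaw] about the fixed x, y, z axes, in that order (R = Rz(yaw) Ry(pitch) Rx(roll)).
In Python, from cell import env gives the robot as it stands.
- The arm moves only by the tool servo_tool, never from a script. Its argument "moves" is text: rows parted by semicolons, each of 7 numbers parted by spaces: the shift along the tool's x, y, z as a fraction of full scale, then the turn, a rotation vector about the tool's x, y, z as a fraction of full scale, then the gripper's target within -1 to 1 (shut at 1, half-way at 0, fully open at -1). A call has 1 to 20 rows; each row shifts and turns the pose as measured when the row begins, along the tool's axes as they then stand; what a row does not reach is not made up. Full scale, the value 1, is 1000 mm for a shift and 0.5 rad for a turn. A row lasts 1/12 s, in which the tool goes at most 41.7 mm and 7.16 degrees, less where a joint would pass 70% of its speed; a pose out of reach is approached as far as the arm can. A call with a number of a shift or a turn outside -1 to 1 is refused whole. A call with a gripper value outside its range is refused whole. The fingers move at their own pace and stop on an object; "squeeze" is the grip in N (left out, the last holds). Time passes only in rows, so rows that do not move let the fingers close. It gives the time, the measured TCP pose, the force and the opening at its end, in the units of the state.
- env.get_obs(): the state, without advancing time (a new reading comes with each control period).
- env.read_camera(name): name is "side" or "top" or "wrist"; returns a dict with "img" (400x640x3 uint8, red, green, blue), "range_z" (400x640 float32, m along the optical axis (not along the pixel's ray), 0 where there is no reading), "mtx" (3x3 intrinsics, pixels), "T" (4x4, takes a point from camera to world coordinates); the wrist camera has in their place "hand_eye" (4x4, takes a point from camera to tool coordinates, whose origin is the TCP and whose axes are the flange's). Camera axes: x right, y up, looking along -z (the intrinsics and any distortion apply to the point x, -y, -z); pixel columns grow to the right and rows downward; lengths in m; the calibration is good to about 2 mm. A picture is of the moment at which its call begins: read the wrist's pose just before it.
- env.sign_off(): hands the job in, once; it reports no verdict.
The state is a dict: "time_s": time; "qpos": joint angles; "joint_velocities": joint speeds; "effort": joint torques, N m; "tool_pos": TCP position; "tool_rot": TCP orientation; "force": force on the tool from outside, world axes, zero at the start; "wrist_torque": the same for the moment, N m; "grip_width": finger opening in m.
Only numpy, scipy, OpenCV 4.12 (cv2) and the standard library are available. Lean on these libraries where they do the work, as an engineer would, in place of code of your own. Each camera call takes 0.05 s, during which the arm holds its last target.

TASK

Take the hook pick out of its wooden stand, work its foot under the ear at the end of the split retaining ring that holds the pulley on its shaft, and gently lever that end up out of the groove until it rests on top of the shaft's end. The blade's length is not known, so feel for the pulley's face and press with less than 20 N; keep the fingers off the ring until its end is out. Then hang the pick back upright in its stand, lift the ring off and lay it flat on the large pale wood block on the right of the pulley, leaving the two thread spools where they stand.

Things in the scene. Friction and masses are not known exactly. Their poses are not given: they have to be found in the camera images.
- pick: Hook pick, upright in the stand. Origin: middle of the underside of its collar (42 mm across, 5 mm thick); z up. Square handle 20x20 mm (flats square to x and y) from z = 5 to 71 mm: grasp it there. Below is a round 6 mm shank; from its lower end a flat foot (3.2 mm thick, 6 mm wide) reaches to x = +11 mm. The foot's underside lies at z = -55 to -65 mm, clamped differently each time. 0.12 kg.
- pick_stand: Fixed wooden block 80x80x70 mm with an upright through hole 29 mm wide in the middle. Origin: centre of its underside. The pick hangs in the hole with its collar on the block's top, the pick's origin 70 mm above the stand's. A small screw on the pick's collar marks the side opposite to the foot, which is hidden in the hole.
- pulley_unit: Fixed idler pulley on a stub shaft: base plate 120x120x8 mm, aluminium pulley 96 mm across, its flat top face at z = 36 mm. Out of the face stands a steel shaft 44 mm across with a groove round it (37 mm across) from z = 42 to 46 mm that holds the ring. Origin: on the shaft's axis, underside of the base plate; z up.
- shaft_end (a point): Middle of the flat top of the shaft, 50 mm above the bench. The lip round this end, above the groove, is 44 mm across and cone-shaped underneath. The ring's ear end has to come up past this lip and rest on top of it.
- ring: Split retaining ring, 4 mm thick, inside 47 mm and outside 60 mm across, loose, 0.08 kg, lying flat in the shaft's groove. Origin: its centre, at its underside (42 mm above the bench); z up, x from the centre through the ear. Its gap lies at -10 to -32 degrees from x. The ear end springs outwards; a tooth inside it lies under the lip. Off the shaft, grip it across its outside, along its y (60 mm).
- ring_ear (a point): Underside of the ear, 32 mm from the ring's centre: a tab 14 mm wide, 4 mm thick, outer face 37 mm from the centre. Under it, down to the pulley's face, are 6 mm. With the pick's foot under it, the end needs 4 to 18 N straight up and snaps past the lip after about 7 mm; lifting 12 to 14 mm is enough. The ring then rests tilted about 15 degrees, ear up, its centre up to 5 mm off the shaft's axis.
- ring_teeth (a point): Between the two rigid teeth inside the ring's far side (18 mm from the centre, opposite the ear, at its underside); they reach 4.7 mm inwards under the lip and cannot pass it. When the ear end is up, the ring comes off if it is shifted about 3 mm away from the ear's side and lifted; held by its 60 mm width this takes little force.
- pine_block: Fixed pale wood block 105 x 220 x 42 mm (x, y, z), on the robot's right of the pulley, the place for the ring. Origin: centre of its underside; top at z = 42 mm.
- thread_red: Thread spool, 50 mm across, 60 mm tall, standing loose; origin at the centre of its underside. Not to be disturbed.
- thread_green: Thread spool, 46 mm across, 55 mm tall, standing loose; origin at the centre of its underside. Not to be disturbed.
There are look-alikes about, which are no part of the job. Of the things like the ring, leave any that is green or red; of the rest the smaller one is meant.

How it is judged (in metres and radians):
On the way, in this order (a step that is already met when the one before it is completed fails the run):
1. the pick is out of its stand (z of pick in the frame of pick_stand above 0.12 m), for 0.1 s.
2. the pick has levered the ring's ear end up over the shaft's lip (z of ring_ear in the frame of pulley_unit above 0.0505 m and horizontal distance between ring and pulley_unit below 0.02 m and distance between pick and ring_ear below 0.075 m and contact force between the fingers and ring below 0.5 N), for 0.2 s.
At the end, for the whole second after the job is handed in: The pick hangs upright in its stand (within 12 mm of its middle, collar's underside 66 to 76 mm above the bench, tilt under 0.12 rad). The ring lies at rest, flat (tilt under 0.1 rad), on top of the wood block, its centre within 50 mm across and 105 mm along of the block's middle (horizontal distance between pick and pick_stand below 0.012 m and z of pick in the frame of pick_stand between 0.066 and 0.076 m and angle between pick's own z axis and vertical below 0.12 rad and x of ring in the frame of pine_block between -0.05 and 0.05 m and y of ring in the frame of pine_block between -0.105 and 0.105 m and z of ring in the frame of pine_block between 0.038 and 0.048 m and angle between ring's own z axis and vertical below 0.1 rad and linear speed of each of ring, pick below 0.02 m/s); the robot touches nothing.
It fails at once if the pick is pressed on the pulley or its shaft with more than 20 N (contact force between pick and pulley_unit above 20 N).
It fails at once if the pick is pressed on the ring with more than 25 N (contact force between pick and ring above 25 N).
It fails at once if the fingers take the ring while its ear end is still in the groove (contact force between the fingers and ring above 1 N and z of ring_ear in the frame of pulley_unit below 0.048 m and horizontal distance between ring and pulley_unit below 0.015 m).
It fails at once if a thread spool is moved by more than 30 mm (distance of any of thread_red, thread_green from where it was at the start of the episode above 0.03 m).
It also fails if it takes over 67 s, if anything falls off the work surface, if the arm or the gripper's body presses on something with over 40 N, if the wrist force passes 120 N, or if a joint passes its speed limit or range.

## Working session

There is one attempt and no reset: what is moved stays moved. The work goes in short steps, Python scripts to look and compute and a tool call to move; the robot and the scene stay as the last step left them, time stands still between calls to the robot, and variables do not carry over. Pictures are saved under pics/ and viewed, and the job is handed in when it is done.

Besides the shell and the picture viewer there is one more tool, called after "Emit:" by a JSON object that holds its "fn" and its "kwargs". servo_tool: Moves the arm, as the interface text tells. Its arguments: {"type":"object","properties":{"moves":{"type":"string"},"squeeze":{"type":"number"}},"required":["moves"]}

```bash
ls; mkdir -p pics; python3 - <<'E'
from cell import env
import cv2,numpy as np
o=env.get_obs();print(o)
for n in ["side","top","wrist"]:
    c=env.read_camera(n);cv2.imwrite(f"pics/{n}0.png",c["img"][:,:,::-1])
    np.savez(f"{n}0.npz",**c);print(n,c["mtx"],c.get("T"),c.get("hand_eye"),[k for k in c])
E
```

```text
pics
{'time_s': 0.0, 'qpos': array([-66.22671065,  18.4396557 ,  -4.0168952 ,  83.17737043,
         1.29494297,  78.53842759,  -3.25926265]), 'joint_velocities': array([ 0.00203813, -0.0160478 , -0.00815615, -0.09888556,  0.03826731,
        0.02557498, -0.0302782 ]), 'effort': array([ 1.29868763e-04, -4.91274691e+01, -4.03742613e-01, -3.12516475e+01,
       -6.38633547e-02,  4.40821680e-02,  1.56555138e-04]), 'tool_pos': array([0.25343554, 0.59797131, 0.23243328]), 'tool_rot': array([-1.79889793e+02,  5.26134640e-03,  1.57038540e+02]), 'force': array([-0.72361008, -0.79045642, -0.3078792 ]), 'wrist_torque': array([ 0.00900973, -0.01039633,  0.01883011]), 'grip_width': 0.08709523190767159}
side [[369.83106012   0.         318.45902038]
 [  0.         369.83106012 198.90320605]
 [  0.           0.           1.        ]] [[-0.95113174  0.21514797 -0.22149438  0.29359955]
 [-0.30878212 -0.65940327  0.68544944  0.56712829]
 [ 0.00141894  0.72034622  0.69361322  0.74086091]
 [ 0.          0.          0.          1.        ]] None ['img', 'range_z', 'mtx', 'T']
top [[379.98208847   0.         321.7047571 ]
 [  0.         379.98208847 204.84651709]
 [  0.           0.           1.        ]] [[-0.0178615   0.97941161 -0.20108173  0.26421848]
 [-0.99983916 -0.01717141  0.00517574 -0.07700561]
 [ 0.00161632  0.20114184  0.97956079  1.19667532]
 [ 0.          0.          0.          1.        ]] None ['img', 'range_z', 'mtx', 'T']
wrist [[285.54527731   0.         316.75510308]
 [  0.         285.54527731 201.76669683]
 [  0.           0.           1.        ]] None [[ 1.50418884e-04  9.68636615e-01  2.48481560e-01  6.71158187e-02]
 [ 9.99999628e-01 -3.56803715e-04  7.85548493e-04  5.61180777e-04]
 [ 8.49570176e-04  2.48481349e-01 -9.68636308e-01 -1.51529675e-01]
 [ 0.00000000e+00  0.00000000e+00  0.00000000e+00  1.00000000e+00]] ['img', 'range_z', 'mtx', 'hand_eye']
```

View pics/top0.png

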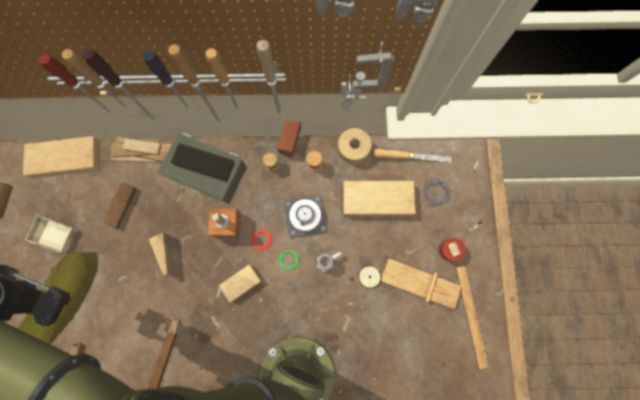

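View pics/side0.png

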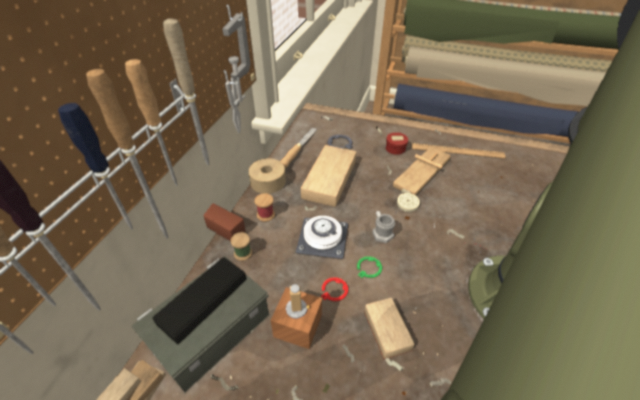

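The top view shows the stand with the pick at (223,221), the pulley at (305,215), the pale block at (379,197), the spools at (271,160) and (314,158), and look-alike rings at (437,192), (262,240) and (289,259). I'll enlarge it.

```bash
cat > h.py <<'E'
import numpy as np,cv2
def load(n): return dict(np.load(n+".npz"))
def w(c,u,v,z=None,T=None):
    """pixel -> world; z: plane height, else depth"""
    T=c["T"] if T is None else T
    K=c["mtx"];d=np.array([(u-K[0,2])/K[0,0],-(v-K[1,2])/K[1,1],-1])
    if z is None: s=c["range_z"][int(round(v)),int(round(u))]
    else: s=(z-T[2,3])/(T[:3,:3]@d)[2]
    return T[:3,:3]@(d*s)+T[:3,3]
def proj(c,p,T=None):
    T=c["T"] if T is None else T
    K=c["mtx"];q=T[:3,:3].T@(np.array(p)-T[:3,3]);return K[0,2]+K[0,0]*q[0]/-q[2],K[1,2]-K[1,1]*q[1]/-q[2]
def crop(c,u0,v0,du,dv,k,f):
    im=c["img"][v0:v0+dv,u0:u0+du,::-1];cv2.imwrite(f,cv2.resize(im,None,fx=k,fy=k,interpolation=cv2.INTER_CUBIC))
E
python3 - <<'E'
from h import *
t=load("top0");s=load("side0")
crop(t,200,140,160,110,5,"pics/tc.png")
crop(s,260,190,160,110,5,"pics/sc.png")
for n,u,v in [("stand",223,221),("pul",305,215),("block",379,197),("red",314,158),("gr",271,160)]:
    print(n,w(t,u,v))
E
```

```text
stand [0.44593567 0.20569869 0.10192217]
pul [ 0.46816642 -0.03145819  0.05328055]
block [ 0.52217096 -0.26142015  0.04603108]
red [ 0.6467685  -0.06159323  0.06301174]
gr [0.64456379 0.07345507 0.05699453]
```

View pics/tc.png

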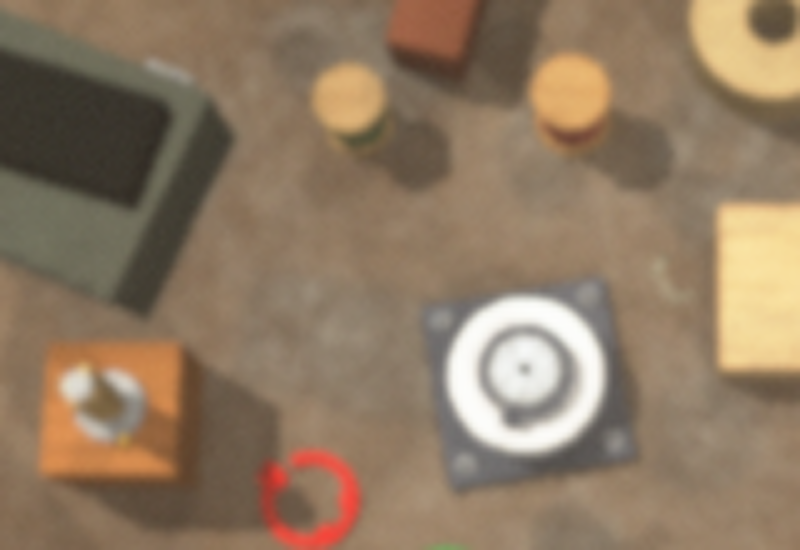

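View pics/sc.png

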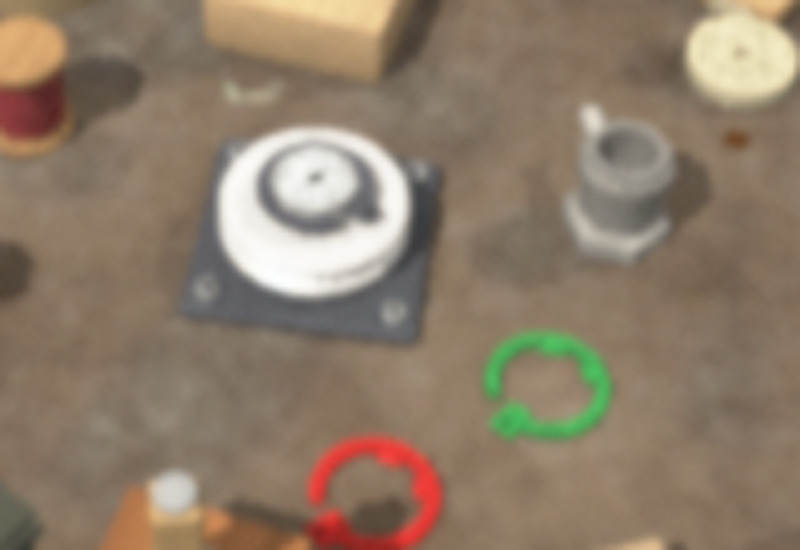

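View pics/wrist0.png

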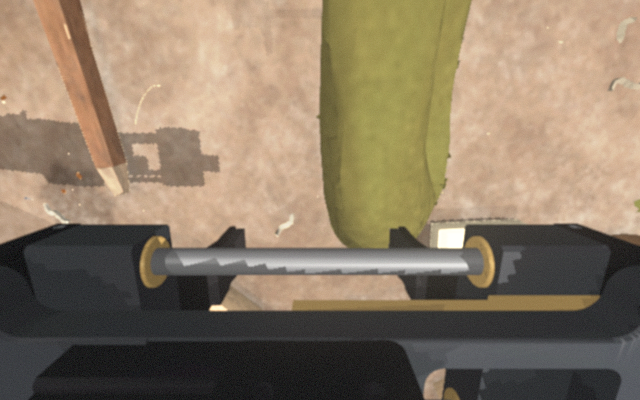

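```bash
cat >> h.py <<'E'
from scipy.spatial.transform import Rotation as Ro
def plan(o,pos,yaw,tilt=None,n=None,vmax=0.036,wmax=6.0):
    """print rows to reach target tool-down pose"""
    R=Ro.from_euler("xyz",o["tool_rot"],degrees=True);p=np.array(o["tool_pos"])
    Rt=Ro.from_euler("xyz",[180,0,yaw],degrees=True) if tilt is None else tilt
    rv=(R.inv()*Rt).as_rotvec();d=np.array(pos)-p
    if n is None: n=int(max(np.ceil(np.linalg.norm(d)/vmax),np.ceil(np.degrees(np.linalg.norm(rv))/wmax),1))
    for i in range(n):
        Ri=R*Ro.from_rotvec(rv*i/n)
        print(np.round(Ri.inv().apply(d/n),4),np.round(rv/n/0.5,3))
    print("rows",n,"dist",np.linalg.norm(d),"ang",np.degrees(np.linalg.norm(rv)))
E
python3 - <<'E'
from h import *
from cell import env
plan(env.get_obs(),[.43,.16,.26],90)
E
```

```text
[-0.0238 -0.0239 -0.0019] [-0.     0.     0.167]
[-0.0257 -0.0218 -0.0019] [-0.     0.     0.167]
[-0.0275 -0.0196 -0.0019] [-0.     0.     0.167]
[-0.029  -0.0172 -0.0019] [-0.     0.     0.167]
[-0.0303 -0.0148 -0.0019] [-0.     0.     0.167]
[-0.0315 -0.0122 -0.0019] [-0.     0.     0.167]
[-0.0324 -0.0095 -0.0019] [-0.     0.     0.167]
[-0.0331 -0.0068 -0.0019] [-0.     0.     0.167]
[-0.0335 -0.004  -0.0019] [-0.     0.     0.167]
[-0.0337 -0.0012 -0.0019] [-0.     0.     0.167]
[-0.0337  0.0016 -0.0019] [-0.     0.     0.167]
[-0.0334  0.0044 -0.0019] [-0.     0.     0.167]
[-0.033   0.0072 -0.0019] [-0.     0.     0.167]
[-0.0322  0.01   -0.0019] [-0.     0.     0.167]
rows 14 dist 0.4731332612323827 ang 67.03731276909103
```

Emit:
{"fn": "servo_tool", "kwargs": {"moves": "-0.024 -0.024 -0.002 0 0 0.167 -1;-0.026 -0.022 -0.002 0 0 0.167 -1;-0.0275 -0.0195 -0.002 0 0 0.167 -1;-0.029 -0.017 -0.002 0 0 0.167 -1;-0.030 -0.015 -0.002 0 0 0.167 -1;-0.0315 -0.012 -0.002 0 0 0.167 -1;-0.0325 -0.0095 -0.002 0 0 0.167 -1;-0.033 -0.007 -0.002 0 0 0.167 -1;-0.0335 -0.004 -0.002 0 0 0.167 -1;-0.0335 -0.001 -0.002 0 0 0.167 -1;-0.0335 0.0015 -0.002 0 0 0.167 -1;-0.0335 0.0045 -0.002 0 0 0.167 -1;-0.033 0.007 -0.002 0 0 0.167 -1;-0.032 0.01 -0.002 0 0 0.167 -1;0 0 0 0 0 0 -1", "squeeze": 40}}

```text
time_s: 1.4
tool_pos: [0.4227, 0.1356, 0.2552]
tool_rot: [-179.5, 0.3, 87.0]
force: [0.2, -0.7, 0.3]
grip_width: 0.0867
```

```bash
cat >> h.py <<'E'
def snap(env,tag,names=("wrist","top","side")):
    o=env.get_obs();r={}
    for n in names:
        c=env.read_camera(n)
        if n=="wrist":
            T=np.eye(4);T[:3,:3]=Ro.from_euler("xyz",o["tool_rot"],degrees=True).as_matrix();T[:3,3]=o["tool_pos"]
            c["T"]=T@c["hand_eye"]
        np.savez(f"{n}{tag}.npz",**c);cv2.imwrite(f"pics/{n}{tag}.png",c["img"][:,:,::-1]);r[n]=c
    return r
E
python3 - <<'E'
from h import *
from cell import env
print(env.get_obs())
snap(env,"1")
E
```

```text
{'time_s': 1.4, 'qpos': array([-42.13658984,  -8.19628847,  18.95780839, 108.91413952,
         2.7865423 ,  79.4066102 , -26.88583321]), 'joint_velocities': array([-0.9752329 , -0.04645028, -3.70247912,  0.8257629 , -3.75731388,
       -0.46924861,  0.56582342]), 'effort': array([ -0.7717482 , -20.76034069,  -2.51784258, -30.78788638,
        -0.2806048 ,   0.09778865,  -0.134524  ]), 'tool_pos': array([0.42272707, 0.13561735, 0.25518249]), 'tool_rot': array([-179.54410709,    0.32009297,   87.01283175]), 'force': array([ 0.17947165, -0.65196387,  0.28277443]), 'wrist_torque': array([-0.06476672,  0.02270892,  0.07108027]), 'grip_width': 0.08673177600160636}
```

View pics/wrist1.png

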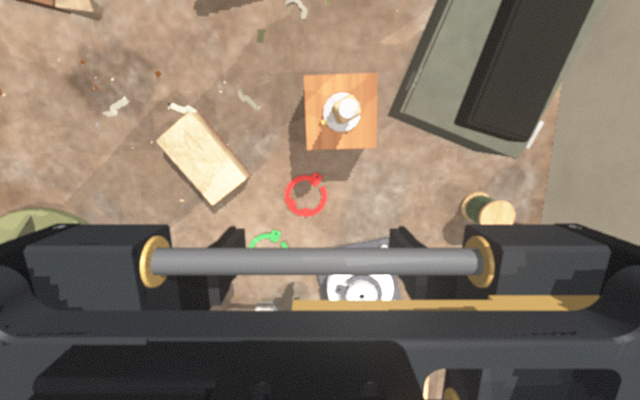

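```bash
python3 - <<'E'
from h import *
c=load("wrist1")
crop(c,290,60,100,70,8,"pics/wc.png")
for u,v,z in [(304,75,.07),(376,74,.07),(377,149,.07),(306,150,.07)]: print(u,v,w(c,u,v,z))
E
```

```text
304 75 [0.41435454 0.25945559 0.07      ]
376 74 [0.49268329 0.25629022 0.07      ]
377 149 [0.49388486 0.17564469 0.07      ]
306 150 [0.41156189 0.17873865 0.07      ]
```

View pics/wc.png

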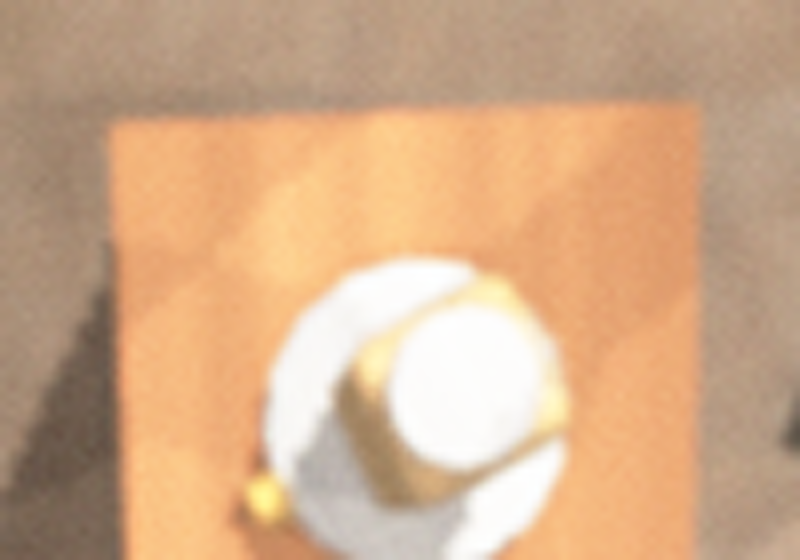

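```bash
python3 - <<'E'
from h import *
c=load("wrist1")
P=lambda x,y,z:w(c,290+x/8-.5+.06,60+y/8-.5+.06,z)
a=P(264,495,.074);b=P(416,408,.075);print(a,b,np.linalg.norm(a-b),np.degrees(np.arctan2(*(b-a)[[1,0]])))
for z in(.075,.141):
  for q in [(416,257),(265,408),(568,408)]: print(P(*q,.075))
t=[P(*q,.141) for q in [(490,275),(345,380),(400,503),(567,420)]];
for i in range(4):
  d=t[(i+1)%4]-t[i];print("edge",t[i],np.linalg.norm(d),np.degrees(np.arctan2(d[1],d[0])))
print("disc",P(465,387,.141))
# shaft/ear in top
t=load("top0");p=lambda x,y,z:w(t,200+x/5-.4,140+y/5-.4,z)
print("shaft",p(524,369,.05),"ear",p(513,416,.046)); 
for q in [(717,203),(880,205),(717,372)]: print("blk",p(*q,.042))
s=load("side0");p=lambda x,y,z:w(s,260+x/5-.4,190+y/5-.4,z)
print("shaft",p(316,177,.05),"ear",p(372,213,.046))
E
```

```text
[0.43223575 0.20961248 0.074     ] [0.45375171 0.2200694  0.075     ] 0.023943345370523013 25.920104336309173
[0.45433943 0.23966796 0.075     ]
[0.43290378 0.22116336 0.075     ]
[0.47471799 0.21896923 0.075     ]
[0.45433943 0.23966796 0.075     ]
[0.43290378 0.22116336 0.075     ]
[0.47471799 0.21896923 0.075     ]
edge [0.45708126 0.23030723 0.141     ] 0.019083454805848225 -148.1715876190815
edge [0.44086736 0.22024305 0.141     ] 0.01454130823278512 -67.15211353572003
edge [0.44651354 0.20684267 0.141     ] 0.02034754079134756 22.835047192586956
edge [0.46526637 0.21473913 0.141     ] 0.017588680403784133 117.73366411982641
disc [0.45407229 0.21881261 0.141     ]
shaft [ 0.47376495 -0.02953309  0.05      ] ear [ 0.4453712 -0.0223793  0.046    ]
blk [ 0.57917477 -0.15146894  0.042     ]
blk [ 0.57608845 -0.25392289  0.042     ]
blk [ 0.47125136 -0.14832364  0.042     ]
shaft [ 0.4747059  -0.02918028  0.05      ] ear [ 0.44216825 -0.01838227  0.046     ]
```

```bash
python3 - <<'E'
from h import *
from cell import env
plan(env.get_obs(),[.47,-.115,.17],90)
E
```

```text
[-0.0319  0.0076  0.0106] [-0.003  0.001 -0.01 ]
[-0.032   0.0074  0.0106] [-0.003  0.001 -0.01 ]
[-0.032   0.0072  0.0106] [-0.003  0.001 -0.01 ]
[-0.0321  0.0071  0.0106] [-0.003  0.001 -0.01 ]
[-0.0321  0.0069  0.0106] [-0.003  0.001 -0.01 ]
[-0.0321  0.0067  0.0106] [-0.003  0.001 -0.01 ]
[-0.0322  0.0066  0.0106] [-0.003  0.001 -0.01 ]
[-0.0322  0.0064  0.0106] [-0.003  0.001 -0.01 ]
rows 8 dist 0.27601430280496575 ang 2.295749553752264
```

Emit:
{"fn": "servo_tool", "kwargs": {"moves": "-0.032 0.007 0.0105 -0.003 0.001 -0.01 -1;-0.032 0.007 0.0105 -0.003 0.001 -0.01 -1;-0.032 0.007 0.0105 -0.003 0.001 -0.01 -1;-0.032 0.007 0.0105 -0.003 0.001 -0.01 -1;-0.032 0.007 0.0105 -0.003 0.001 -0.01 -1;-0.032 0.007 0.0105 -0.003 0.001 -0.01 -1;-0.032 0.007 0.0105 -0.003 0.001 -0.01 -1;-0.025 0.007 0.0105 -0.003 0.001 -0.01 -1;0 0 0 0 0 0 -1;0 0 0 0 0 0 -1"}}

```text
time_s: 2.38
tool_pos: [0.4768, -0.0943, 0.165]
tool_rot: [179.8, -0.2, 92.9]
force: [0.1, 0.9, -0.0]
grip_width: 0.0873
```

```bash
python3 - <<'E'
from h import *
from cell import env
c=snap(env,"2",("wrist",))["wrist"]
print(proj(c,[.474,-.0293,.05]))
E
```

```text
(np.float64(316.35684472923185), np.float64(131.91482051988189))
```

View pics/wrist2.png

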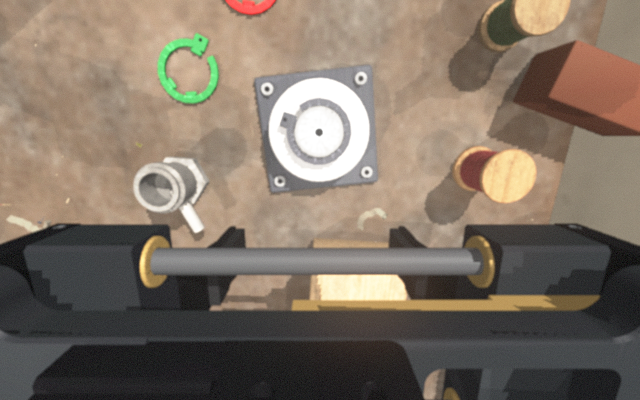

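```bash
python3 - <<'E'
from h import *
c=load("wrist2")
crop(c,270,90,100,75,8,"pics/wc2.png")
E
```

```text
(no output)
```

View pics/wc2.png

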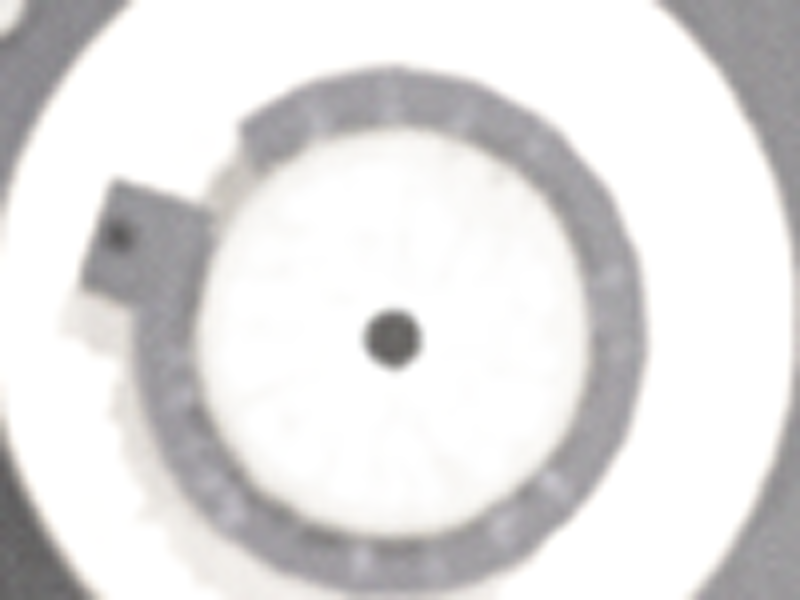

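```bash
python3 - <<'E'
from h import *
c=load("wrist2")
P=lambda x,y,z:w(c,270+x/8-.44,90+y/8-.44,z)
cen=[(P(648,330,.046)+P(135,330,.046))/2,(P(390,66,.046)+P(390,592,.046))/2]
print("ring c",cen, np.linalg.norm(P(390,66,.046)-P(390,592,.046)))
print("shaft",P(392,339,.05), "lip", (P(196,335,.05)+P(590,335,.05))/2,(P(392,126,.05)+P(392,540,.05))/2)
C=np.array([P(387,329,.046)])[0]
A=P(115,180,.046);B=P(83,290,.046);M=(A+B)/2;H=P(118,236,.046)
for n,q in (("A",A),("B",B),("M",M),("H",H)): d=q-C;print(n,q,np.hypot(*d[:2])*1e3,np.degrees(np.arctan2(d[1],d[0])))
d=A-B;print("w",np.linalg.norm(d),np.degrees(np.arctan2(d[1],d[0]))+90)
print("pulley",[P(x,300,.036) for x in (0,795)])
E
```

```text
ring c [array([ 0.47593654, -0.02824456,  0.046     ]), array([ 0.47579026, -0.02894644,  0.046     ])] 0.05875874124958325
shaft [ 0.47599791 -0.0292165   0.05      ] lip [ 0.47609398 -0.02877042  0.05      ] [ 0.47598909 -0.02904783  0.05      ]
A [ 0.44379776 -0.01337007  0.046     ] 34.895182471322535 154.92317625904062
B [ 0.44041024 -0.02559529  0.046     ] 35.087330633789925 175.80854751892605
M [ 0.442104   -0.01948268  0.046     ] 34.41169063724245 165.39485570336652
H [ 0.44427611 -0.01944776  0.046     ] 32.32380819689537 164.36404717668293
w 0.01268586817566953 164.51236655443387
pulley [array([ 0.42936427, -0.02718476,  0.036     ]), array([ 0.52378723, -0.02239164,  0.036     ])]
```

```bash
python3 - <<'E'
from h import *
from cell import env
plan(env.get_obs(),[.4535,.219,.19],117)
E
```

```text
[ 0.0349 -0.0008 -0.0027] [ 0.001 -0.001 -0.093]
[ 0.0349  0.0009 -0.0027] [ 0.001 -0.001 -0.093]
[ 0.0348  0.0025 -0.0027] [ 0.001 -0.001 -0.093]
[ 0.0347  0.0041 -0.0027] [ 0.001 -0.001 -0.093]
[ 0.0344  0.0057 -0.0027] [ 0.001 -0.001 -0.093]
[ 0.0341  0.0073 -0.0027] [ 0.001 -0.001 -0.093]
[ 0.0337  0.0089 -0.0027] [ 0.001 -0.001 -0.093]
[ 0.0333  0.0105 -0.0028] [ 0.001 -0.001 -0.093]
[ 0.0328  0.012  -0.0028] [ 0.001 -0.001 -0.093]
rows 9 dist 0.3150128410601179 ang 24.058839045192446
```

Emit:
{"fn": "servo_tool", "kwargs": {"moves": "0.035 -0.001 -0.004 0.001 -0.001 -0.095 -1;0.035 0.001 -0.004 0.001 -0.001 -0.095 -1;0.035 0.0025 -0.003 0.001 -0.001 -0.095 -1;0.035 0.004 -0.003 0.001 -0.001 -0.095 -1;0.0345 0.0055 -0.003 0.001 -0.001 -0.095 -1;0.034 0.0075 -0.003 0.001 -0.001 -0.095 -1;0.0335 0.009 -0.003 0.001 -0.001 -0.095 -1;0.033 0.0105 -0.002 0.001 -0.001 -0.095 -1;0.033 0.012 -0.002 0.001 -0.001 -0.095 -1;0 0 0 0 0 0 -1"}}

```text
time_s: 3.27
tool_pos: [0.4371, 0.2545, 0.1979]
tool_rot: [179.6, -0.2, 120.5]
force: [-0.4, 1.5, 0.3]
grip_width: 0.0869
```

```bash
python3 - <<'E'
from h import *
from cell import env
c=snap(env,"3",("wrist",))["wrist"]
plan(env.get_obs(),[.4535,.219,.19],117)
E
```

```text
[-0.018  -0.0014  0.0038] [ 0.005 -0.002  0.058]
[-0.0181 -0.0009  0.0038] [ 0.005 -0.002  0.058]
rows 2 dist 0.03696582852053292 ang 3.359060494777411
```

View pics/wrist3.png

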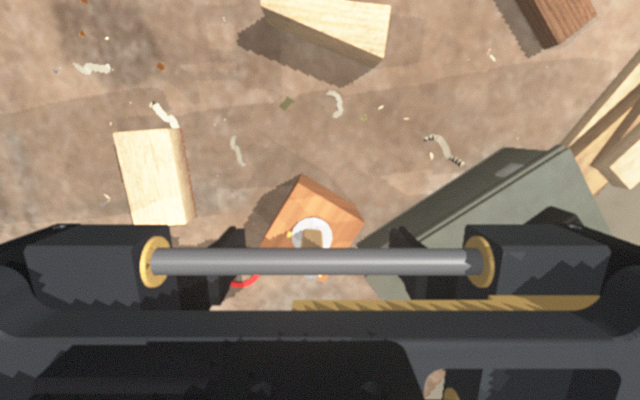

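```bash
python3 - <<'E'
from h import *
c=load("wrist3")
crop(c,260,170,110,80,7,"pics/wc3.png")
E
```

```text
(no output)
```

View pics/wc3.png

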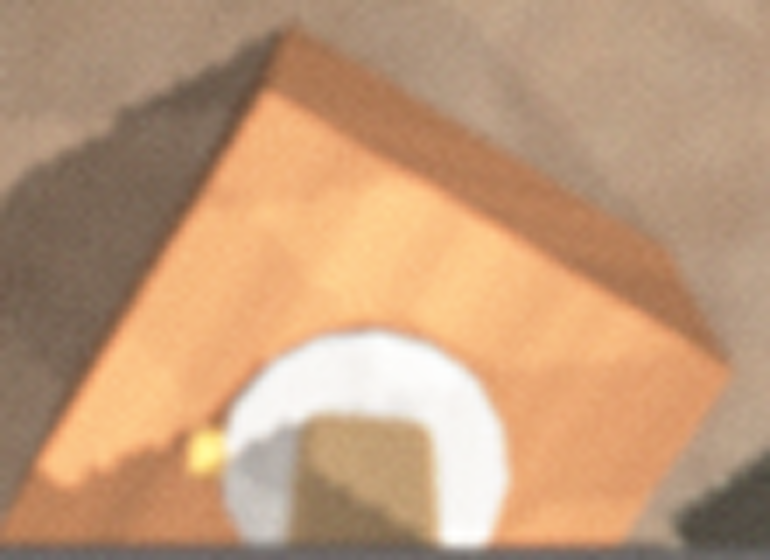

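```bash
python3 - <<'E'
from h import *
from cell import env
c=load("wrist3")
P=lambda x,y,z:w(c,260+x/7-.43,170+y/7-.43,z)
print(P(365,473,.075),(P(222,470,.075)+P(508,470,.075))/2,P(365,330,.075), P(207,450,.072))
a,b=P(305,412,.075),P(425,420,.075);print(np.degrees(np.arctan2(*(b-a)[[1,0]])),(a+b)/2)
plan(env.get_obs(),[.4535,.219,.19],116.5,n=3)
E
```

```text
[0.45408663 0.21824055 0.075     ] [0.45385954 0.21864891 0.075     ] [0.44305905 0.23712389 0.075     ] [0.43274388 0.20855331 0.072     ]
26.374495106900067 [0.44964762 0.22585413 0.075     ]
[-0.012  -0.0009  0.0025] [ 0.003 -0.001  0.045]
[-0.012  -0.0007  0.0025] [ 0.003 -0.001  0.045]
[-0.0121 -0.0004  0.0025] [ 0.003 -0.001  0.045]
rows 3 dist 0.03696582852053292 ang 3.8571994300665886
```

Emit:
{"fn": "servo_tool", "kwargs": {"moves": "-0.012 -0.0005 0.002 0.003 -0.001 0.045 -1;-0.012 -0.0005 0.002 0.003 -0.001 0.045 -1;-0.011 -0.0005 0.002 0.003 -0.001 0.045 -1;0 0 0 0 0 0 -1;0 0 0 0 0 0 -1"}}

```text
time_s: 3.73
tool_pos: [0.4533, 0.2165, 0.1912]
tool_rot: [-180.0, 0.0, 116.2]
force: [0.2, 1.4, 0.4]
grip_width: 0.0874
```

```bash
python3 - <<'E'
from h import *
from cell import env
plan(env.get_obs(),[.454,.2186,.10],116.3,n=4)
E
```

```text
[0.0004 0.0004 0.0228] [-0.     0.    -0.001]
[0.0004 0.0004 0.0228] [-0.     0.    -0.001]
[0.0004 0.0004 0.0228] [-0.     0.    -0.001]
[0.0004 0.0004 0.0228] [-0.     0.    -0.001]
rows 4 dist 0.09119009392542171 ang 0.13868354211187434
```

Emit:
{"fn": "servo_tool", "kwargs": {"moves": "0.0005 0.0005 0.023 0 0 0 -1;0.0005 0.0005 0.023 0 0 0 -1;0.0005 0.0005 0.022 0 0 0 -1;0 0 0.02 0 0 0 -1;0 0 0 0 0 0 -1;0 0 0 0 0 0 -1"}}

```text
time_s: 4.23
tool_pos: [0.4577, 0.2129, 0.1025]
tool_rot: [179.8, -0.1, 115.3]
force: [-0.6, 0.6, 0.9]
grip_width: 0.0868
```

```bash
python3 - <<'E'
from h import *
from cell import env
plan(env.get_obs(),[.454,.2186,.10],116.3,n=1)
E
```

```text
[ 0.0068 -0.0009  0.0025] [ 0.009 -0.002 -0.033]
rows 1 dist 0.007287393767636785 ang 0.9870131062279704
```

Emit:
{"fn": "servo_tool", "kwargs": {"moves": "0.007 -0.001 0.0025 0.009 -0.002 -0.033 -1;0 0 0 0 0 0 -1;0 0 0 0 0 0 -1"}}

```text
time_s: 4.48
tool_pos: [0.455, 0.2191, 0.1025]
tool_rot: [179.9, -0.0, 116.3]
force: [0.2, -0.1, -0.3]
grip_width: 0.0871
```

Good; close.

Emit:
{"fn": "servo_tool", "kwargs": {"moves": "0 0 0.002 0 0 0 1;0 0 0 0 0 0 1;0 0 0 0 0 0 1;0 0 0 0 0 0 1;0 0 0 0 0 0 1;0 0 0 0 0 0 1;0 0 0 0 0 0 1;0 0 0 0 0 0 1;0 0 0 0 0 0 1;0 0 0 0 0 0 1", "squeeze": 55}}

```text
time_s: 5.32
tool_pos: [0.4568, 0.2207, 0.1037]
tool_rot: [179.5, -0.1, 116.3]
force: [-0.2, -1.3, 0.4]
grip_width: 0.0283
```

Emit:
{"fn": "servo_tool", "kwargs": {"moves": "-0.002 0.002 0.002 0 0 0 1;0 0 0 0 0 0 1;0 0 0 0 0 0 1"}}

```text
time_s: 5.57
tool_pos: [0.4568, 0.2187, 0.1011]
tool_rot: [179.9, -0.1, 116.3]
force: [-0.5, 1.1, 3.8]
grip_width: 0.0199
```

Emit:
{"fn": "servo_tool", "kwargs": {"moves": "0 0 -0.015 0 0 0 1;0 0 -0.025 0 0 0 1;0 0 -0.025 0 0 0 1;0 0 -0.025 0 0 0 1;0 0 -0.015 0 0 0 1;0 0 0 0 0 0 1;0 0 0 0 0 0 1"}}

```text
time_s: 6.15
tool_pos: [0.4578, 0.2175, 0.2066]
tool_rot: [180.0, -0.0, 116.3]
force: [0.7, -0.1, -1.5]
grip_width: 0.0199
```

```bash
python3 - <<'E'
from h import *
from cell import env
print(env.get_obs()["tool_pos"],env.get_obs()["tool_rot"],env.get_obs()["force"])
c=snap(env,"4")["wrist"]
crop(c,265,150,110,80,7,"pics/wc4.png")
E
```

```text
[0.45776142 0.21751401 0.20655227] [ 1.79975170e+02 -7.46134101e-03  1.16264105e+02] [ 0.74876007 -0.13965225 -1.47727404]
```

View pics/wc4.png

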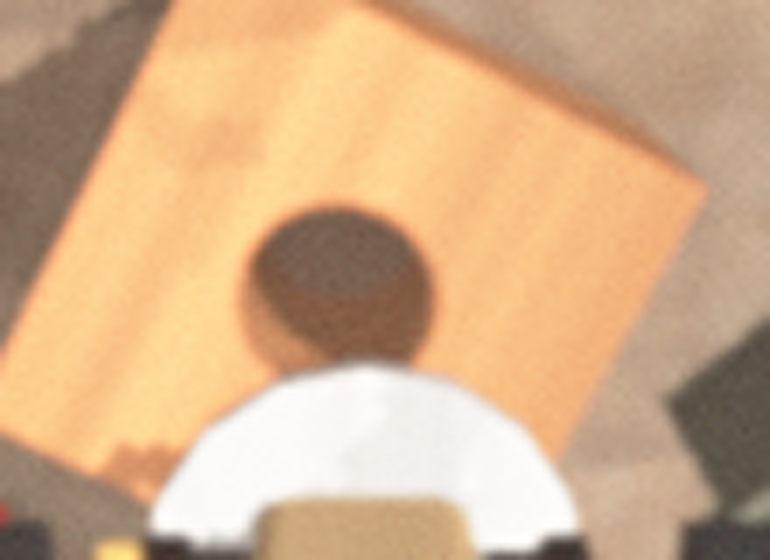

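View pics/side4.png

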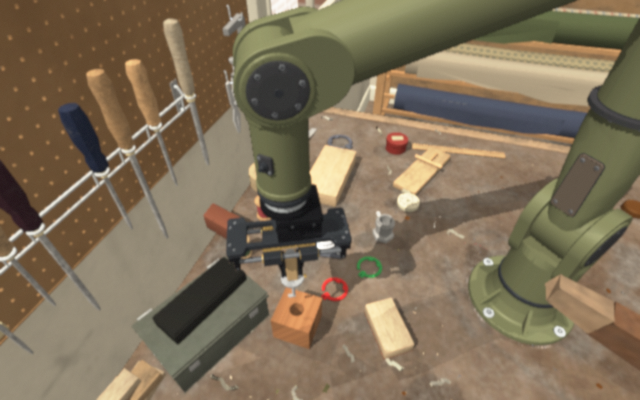

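```bash
python3 - <<'E'
from h import *
c=load("wrist4");E=c["hand_eye"]
# plane z_tool=.026 ; use E as T
P=lambda x,y,z:w(c,265+x/7-.43,150+y/7-.43,z,T=E)
print(P(365,365,.026),P(148,530,.026),P(580,530,.026), P(364,497,-.04),"handle top edge? ",P(365,497,.026))
print("scr",P(120,553,.028))
W=c["T"]
for q in [(340,205),(240,300),(436,300)]: print("hole",w(c,265+q[0]/7-.43,150+q[1]/7-.43,.07))
E
```

```text
[0.02196792 0.00053905 0.026     ] [ 0.00600547 -0.01978846  0.026     ] [0.00601274 0.02068253 0.026     ] [ 0.03092363  0.00049399 -0.04      ] handle top edge?  [0.00925596 0.00054052 0.026     ]
scr [ 0.00300642 -0.02274061  0.028     ]
hole [0.44717915 0.23202006 0.07      ]
hole [0.44018407 0.21275331 0.07      ]
hole [0.4661199  0.22555376 0.07      ]
```

```bash
python3 - <<'E'
from h import *
from cell import env
plan(env.get_obs(),[.4267,-.0159,.170],75,vmax=.03)
E
```

```text
[-0.0244 -0.0162  0.0045] [-0.001  0.     0.18 ]
[-0.0258 -0.014   0.0044] [-0.001  0.     0.18 ]
[-0.027  -0.0116  0.0044] [-0.001  0.     0.18 ]
[-0.0279 -0.0091  0.0044] [-0.001  0.     0.18 ]
[-0.0286 -0.0066  0.0044] [-0.001  0.     0.18 ]
[-0.0291 -0.004   0.0044] [-0.001  0.     0.18 ]
[-0.0293 -0.0014  0.0044] [-0.001  0.     0.18 ]
[-0.0293  0.0013  0.0044] [-0.001  0.     0.18 ]
rows 8 dist 0.23747545711304047 ang 41.25916300514566
```

Emit:
{"fn": "servo_tool", "kwargs": {"moves": "-0.0245 -0.016 0.002 0 0 0.17 1;-0.026 -0.014 0.003 0 0 0.17 1;-0.027 -0.0115 0.004 0 0 0.17 1;-0.028 -0.009 0.0045 0 0 0.17 1;-0.0285 -0.0065 0.0045 0 0 0.17 1;-0.029 -0.004 0.0045 0 0 0.17 1;-0.025 -0.0015 0.0045 0 0 0.17 1;-0.015 0 0.004 0 0 0.12 1;0 0 0 0 0 0 1;0 0 0 0 0 0 1"}}

```text
time_s: 7.13
tool_pos: [0.4211, -0.0063, 0.1599]
tool_rot: [-178.9, 0.7, 77.2]
force: [0.1, -1.3, -0.5]
grip_width: 0.0198
```

```bash
python3 - <<'E'
from h import *
from cell import env
plan(env.get_obs(),[.4267,-.0159,.160],75,vmax=.012,wmax=2)
E
```

```text
[-0.0041  0.0038 -0.0001] [-0.018  0.013  0.038]
[-0.004   0.0039 -0.    ] [-0.018  0.013  0.038]
rows 2 dist 0.011158079178088703 ang 2.543533390111974
```

Emit:
{"fn": "servo_tool", "kwargs": {"moves": "-0.004 0.004 0 -0.018 0.013 0.038 1;-0.004 0.004 0 -0.018 0.013 0.038 1;0 0 0 0 0 0 1;0 0 0 0 0 0 1;0 0 0 0 0 0 1"}}

```text
time_s: 7.55
tool_pos: [0.4278, -0.0133, 0.1588]
tool_rot: [180.0, 0.0, 75.3]
force: [-0.4, 0.6, -0.8]
grip_width: 0.0199
```

```bash
cat > p.py <<'E'
import sys
from h import *
from cell import env
o=env.get_obs();print(o["time_s"],o["tool_pos"],o["tool_rot"],o["force"],o["wrist_torque"],o["grip_width"])
a=[float(x) for x in sys.argv[1:]]
plan(o,a[:3],a[3],n=int(a[4]))
E
python3 p.py .4265 -.0160 .140 75 4
python3 - <<'E'
from h import *
from cell import env
c=snap(env,"5",("side","top"));s=c["side"];print(proj(s,[.44,-.02,.046]));crop(s,270,180,120,90,6,"pics/sc5.png")
E
```

```text
7.55 [ 0.42776001 -0.01331145  0.15881468] [1.79990490e+02 4.59069485e-03 7.52820127e+01] [-0.41636041  0.64721397 -0.75562313] [-0.10722045  0.08666972  0.04029409] 0.01994803448127121
[-0.0007 -0.0001  0.0047] [0.    0.    0.002]
[-0.0007 -0.0001  0.0047] [0.    0.    0.002]
[-0.0007 -0.0001  0.0047] [0.    0.    0.002]
[-0.0007 -0.0001  0.0047] [0.    0.    0.002]
rows 4 dist 0.019047521827268425 ang 0.28221073394821955
(np.float64(335.02272251042547), np.float64(231.93504626256345))
```

View pics/sc5.png

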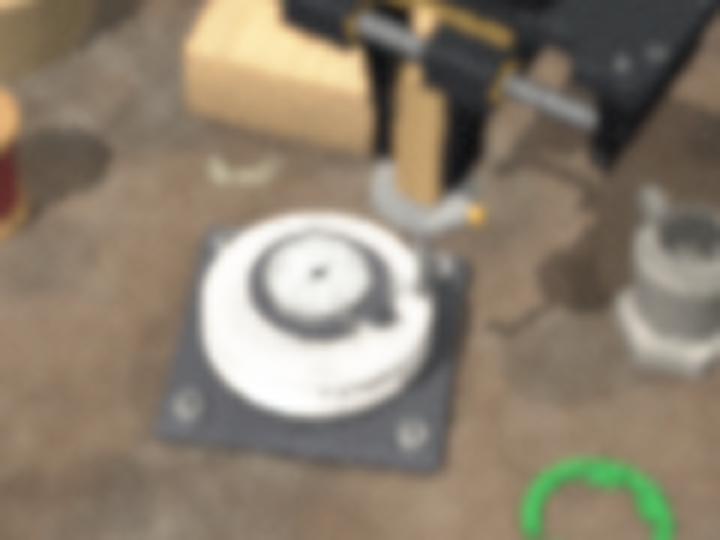

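Emit:
{"fn": "servo_tool", "kwargs": {"moves": "-0.001 0 0.005 0 0 0.002 1;-0.001 0 0.005 0 0 0.002 1;-0.001 0 0.004 0 0 0 1;0 0 0.003 0 0 0 1;0 0 0 0 0 0 1"}}

```text
time_s: 8.07
tool_pos: [0.4269, -0.0155, 0.14]
tool_rot: [180.0, 0.0, 75.3]
force: [-0.1, -0.4, -0.7]
grip_width: 0.0196
```

```bash
python3 p.py .4263 -.0160 .134 75 3
```

```text
8.0667 [ 0.42688856 -0.01551635  0.14001183] [1.79993392e+02 5.87903414e-03 7.52929903e+01] [-0.13019041 -0.42966851 -0.68975903] [-0.07900297  0.05894016 -0.02075821] 0.019604717273931493
[-0.0002 -0.0001  0.002 ] [0.    0.    0.003]
[-0.0002 -0.0001  0.002 ] [0.    0.    0.003]
[-0.0002 -0.0001  0.002 ] [0.    0.    0.003]
rows 3 dist 0.006059899623893423 ang 0.29312415186922536
```

Emit:
{"fn": "servo_tool", "kwargs": {"moves": "0 0 0.002 0 0 0.003 1;0 0 0.002 0 0 0.003 1;0 0 0.0015 0 0 0 1;0 0 0.001 0 0 0 1;0 0 0.0005 0 0 0 1"}}

```text
time_s: 8.48
tool_pos: [0.4267, -0.0156, 0.132]
tool_rot: [-180.0, 0.0, 75.1]
force: [0.7, -0.1, -1.8]
grip_width: 0.02
```

Emit:
{"fn": "servo_tool", "kwargs": {"moves": "0 0 0.001 0 0 0 1;0 0 0.001 0 0 0 1"}}

```text
time_s: 8.65
tool_pos: [0.427, -0.0156, 0.1301]
tool_rot: [180.0, 0.0, 75.1]
force: [-0.1, -0.9, -1.0]
grip_width: 0.0198
```

Emit:
{"fn": "servo_tool", "kwargs": {"moves": "0 0 0.001 0 0 0 1;0 0 0.001 0 0 0 1"}}

```text
time_s: 8.82
tool_pos: [0.4271, -0.0155, 0.128]
tool_rot: [180.0, 0.0, 75.1]
force: [0.6, 0.6, -1.2]
grip_width: 0.0198
```

Emit:
{"fn": "servo_tool", "kwargs": {"moves": "0 0 0.001 0 0 0 1;0 0 0.0005 0 0 0 1"}}

```text
time_s: 8.98
tool_pos: [0.4271, -0.0155, 0.1263]
tool_rot: [180.0, -0.0, 75.1]
force: [1.0, -0.0, -0.9]
grip_width: 0.0194
```

Emit:
{"fn": "servo_tool", "kwargs": {"moves": "0 0 0.001 0 0 0 1;0 0 0.0005 0 0 0 1"}}

```text
time_s: 9.15
tool_pos: [0.4272, -0.0155, 0.1249]
tool_rot: [180.0, -0.0, 75.1]
force: [-1.5, 0.3, 3.3]
grip_width: 0.0198
```

Emit:
{"fn": "servo_tool", "kwargs": {"moves": "0 0 0.001 0 0 0 1;0 0 0.0005 0 0 0 1"}}

```text
time_s: 9.32
tool_pos: [0.4273, -0.0155, 0.1249]
tool_rot: [-180.0, -0.0, 75.1]
force: [-1.9, -1.0, 2.4]
grip_width: 0.0198
```

Emit:
{"fn": "servo_tool", "kwargs": {"moves": "0 0 -0.001 0 0 0 1;0 0.001 0 0 0 0 1"}}

```text
time_s: 9.48
tool_pos: [0.4284, -0.0157, 0.126]
tool_rot: [180.0, -0.0, 75.1]
force: [-0.1, 0.2, -2.3]
grip_width: 0.0196
```

Emit:
{"fn": "servo_tool", "kwargs": {"moves": "0 0.0015 0 0 0 0 1;0 0.001 0 0 0 0 1;0 0.001 0 0 0 0 1"}}

```text
time_s: 9.73
tool_pos: [0.4322, -0.0167, 0.1257]
tool_rot: [180.0, -0.1, 75.1]
force: [-0.1, 0.1, -0.4]
grip_width: 0.0194
```

Emit:
{"fn": "servo_tool", "kwargs": {"moves": "0 0.001 0 0 0 0 1;0 0.001 -0.0002 0 0.0005 0 1;0 0.0008 0 0 0 0 1"}}

```text
time_s: 9.98
tool_pos: [0.4352, -0.0175, 0.1256]
tool_rot: [180.0, -0.0, 75.1]
force: [0.1, 0.0, -0.2]
grip_width: 0.0198
```

```bash
python3 - <<'E'
from h import *
from cell import env
c=snap(env,"6",("side","top"));s=c["side"];crop(s,270,180,120,90,6,"pics/sc6.png");crop(c["top"],260,180,90,65,8,"pics/tc6.png")
E
```

```text
(no output)
```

View pics/sc6.png

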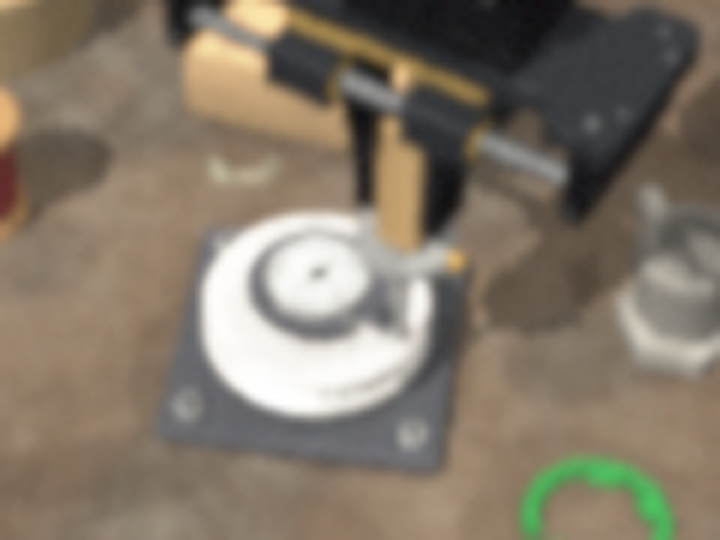

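Emit:
{"fn": "servo_tool", "kwargs": {"moves": "0 0.0008 -0.0005 0 0 0 1;0 0 -0.001 0 0 0 1;0 0 -0.001 0 0 0 1"}}

```text
time_s: 10.33
tool_pos: [0.4357, -0.0178, 0.128]
tool_rot: [-180.0, -0.0, 75.1]
force: [-0.3, -0.5, -2.1]
grip_width: 0.0196
```

Emit:
{"fn": "servo_tool", "kwargs": {"moves": "0 0 -0.001 0 0 0 1;0 0 -0.001 0 0 0 1"}}

```text
time_s: 10.5
tool_pos: [0.4354, -0.0178, 0.13]
tool_rot: [-179.9, -0.0, 75.1]
force: [1.0, -0.5, -4.2]
grip_width: 0.0197
```

Emit:
{"fn": "servo_tool", "kwargs": {"moves": "0 0 -0.001 0 0 0 1;0 0 -0.001 0 0 0 1"}}

```text
time_s: 10.67
tool_pos: [0.4348, -0.0178, 0.1315]
tool_rot: [-179.9, 0.0, 75.1]
force: [0.1, 0.4, -4.0]
grip_width: 0.0192
```

Emit:
{"fn": "servo_tool", "kwargs": {"moves": "0 0.0004 -0.001 0 0 0 1;0 0.0003 -0.001 0 0 0 1;0 0 -0.001 0 0 0 1"}}

```text
time_s: 10.92
tool_pos: [0.4345, -0.0181, 0.1342]
tool_rot: [-179.8, 0.1, 75.1]
force: [-0.7, 0.4, -1.9]
grip_width: 0.0197
```

Emit:
{"fn": "servo_tool", "kwargs": {"moves": "0 0.0003 -0.001 0 0 0 1;0 0.0003 -0.001 0 0 0 1;0 0 -0.001 0 0 0 1"}}

```text
time_s: 11.17
tool_pos: [0.4362, -0.0182, 0.1384]
tool_rot: [-179.9, 0.0, 75.1]
force: [-0.1, -0.1, -1.6]
grip_width: 0.0193
```

```bash
python3 - <<'E'
from h import *
from cell import env
c=snap(env,"7",("side","top"));s=c["side"];crop(s,270,180,120,90,6,"pics/sc7.png");crop(c["top"],260,180,90,65,8,"pics/tc7.png")
E
```

```text
(no output)
```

View pics/sc7.png

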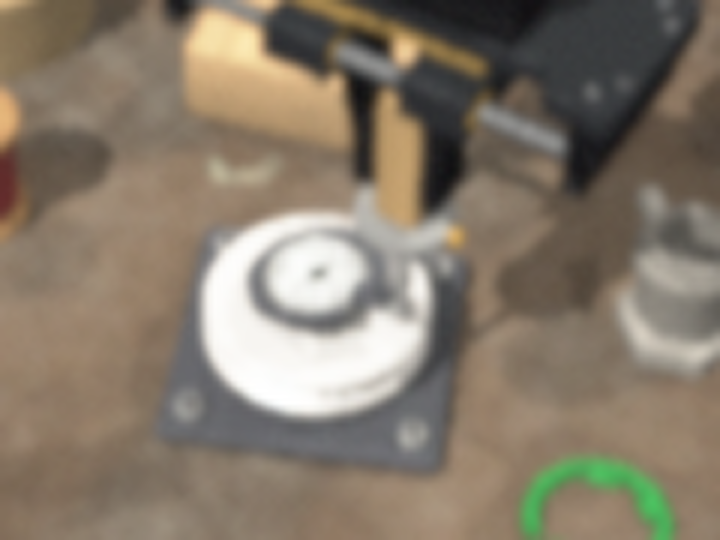

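Emit:
{"fn": "servo_tool", "kwargs": {"moves": "0 0 -0.001 0 0 0 1;0 0 -0.001 0 0 0 1;0 0 -0.0005 0 0 0 1;0 0 0 0 0 0 1;0 0 0 0 0 0 1;0 0 0 0 0 0 1"}}

```text
time_s: 11.77
tool_pos: [0.4365, -0.0181, 0.1415]
tool_rot: [-179.9, -0.0, 75.1]
force: [0.2, -0.0, -1.2]
grip_width: 0.0197
```

```bash
python3 - <<'E'
from h import *
from cell import env
c=snap(env,"8",("side","top"));s=c["side"];crop(s,295,205,60,45,12,"pics/sc8.png");crop(load("side6"),295,205,60,45,12,"pics/sc6b.png")
E
```

```text
(no output)
```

View pics/sc8.png

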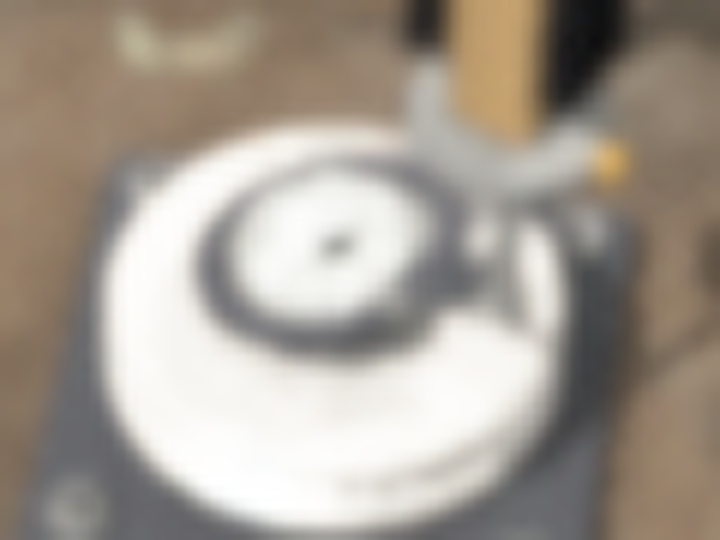

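View pics/sc6b.png

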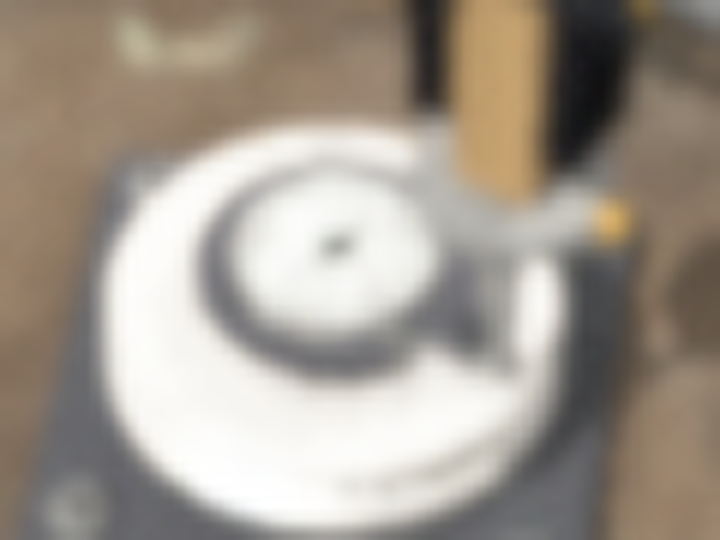

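Emit:
{"fn": "servo_tool", "kwargs": {"moves": "0 0 0.001 0 0 0 1;0 0 0.001 0 0 0 1;0 0 0.001 0 0 0 1;0 0 0.001 0 0 0 1;0 0 0 0 0 0 1"}}

```text
time_s: 12.28
tool_pos: [0.4364, -0.0181, 0.137]
tool_rot: [-179.9, -0.0, 75.1]
force: [-0.3, 0.3, -1.7]
grip_width: 0.0198
```

```bash
python3 - <<'E'
from h import *
from cell import env
c=snap(env,"9",("side",));s=c["side"];crop(s,295,205,60,45,12,"pics/sc9.png")
E
```

```text
(no output)
```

View pics/sc9.png

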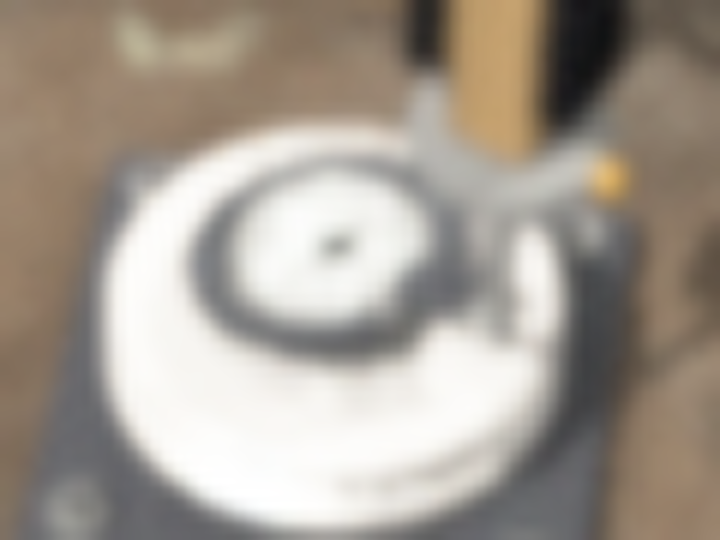

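Emit:
{"fn": "servo_tool", "kwargs": {"moves": "0 -0.001 0.0005 0 0 0 1;0 -0.001 0 0 0 0 1;0 -0.0015 0 0 0 0 1;0 -0.0015 0 0 0 0 1"}}

```text
time_s: 12.67
tool_pos: [0.4315, -0.0169, 0.1366]
tool_rot: [-179.9, 0.0, 75.1]
force: [-0.4, -0.4, -0.9]
grip_width: 0.0198
```

Emit:
{"fn": "servo_tool", "kwargs": {"moves": "0 -0.002 0 0 0 0 1;0 -0.002 0 0 0 0 1;0 -0.002 0 0 0 0 1;0 -0.002 0 0 0 0 1;0 0 0 0 0 0 1"}}

```text
time_s: 13.08
tool_pos: [0.4225, -0.0144, 0.1367]
tool_rot: [-179.9, -0.0, 75.1]
force: [-0.7, -0.0, -0.9]
grip_width: 0.02
```

```bash
python3 - <<'E'
from h import *
from cell import env
c=snap(env,"10",("side",));s=c["side"];crop(s,295,205,60,45,12,"pics/sc10.png")
E
python3 p.py .4265 -.0060 .205 75 3
```

```text
13.1333 [ 0.42271688 -0.01440891  0.13675414] [-1.79948452e+02 -2.98984700e-02  7.50992888e+01] [ 0.46304774  0.12216136 -1.04799025] [-0.10335645  0.08864375 -0.02018899] 0.020081816160673754
[ 0.003   0.0005 -0.0227] [-0.001 -0.     0.001]
[ 0.003   0.0005 -0.0227] [-0.001 -0.     0.001]
[ 0.003   0.0005 -0.0227] [-0.001 -0.     0.001]
rows 3 dist 0.06886594862748076 ang 0.11581041345657479
```

View pics/sc10.png

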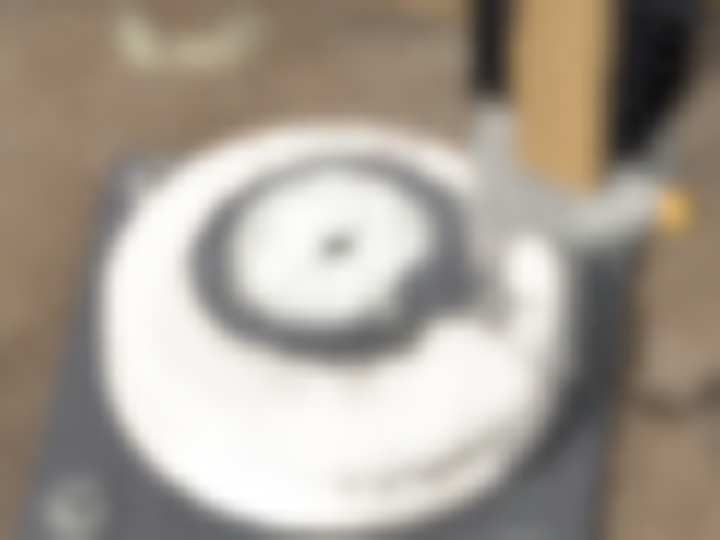

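Emit:
{"fn": "servo_tool", "kwargs": {"moves": "0.001 -0.001 -0.01 0 0 0 1;0.001 0 -0.02 0 0 0 1;0.002 0 -0.025 0 0 0 1;0.002 0 -0.015 0 0 0 1;0 0 0 0 0 0 1"}}

```text
time_s: 13.55
tool_pos: [0.4223, -0.0084, 0.211]
tool_rot: [-179.8, 0.1, 75.0]
force: [0.1, 0.4, -1.5]
grip_width: 0.0198
```

```bash
python3 p.py .4535 .219 .212 116.3 8
```

```text
13.55 [ 0.42225558 -0.00836122  0.21097281] [-1.79835652e+02  5.64068647e-02  7.50342633e+01] [ 0.13153105  0.40233328 -1.4520552 ] [-0.07411243 -0.00493045  0.00708856] 0.01984844312311984
[ 0.0285 -0.0036 -0.0001] [-0.001 -0.    -0.18 ]
[ 0.0287 -0.001  -0.0001] [-0.001 -0.    -0.18 ]
[ 0.0286  0.0016 -0.0001] [-0.001 -0.    -0.18 ]
[ 0.0284  0.0042 -0.0001] [-0.001 -0.    -0.18 ]
[ 0.0279  0.0067 -0.0001] [-0.001 -0.    -0.18 ]
[ 0.0272  0.0092 -0.0001] [-0.001 -0.    -0.18 ]
[ 0.0262  0.0116 -0.0001] [-0.001 -0.    -0.18 ]
[ 0.0251  0.0139 -0.0001] [-0.001 -0.    -0.18 ]
rows 8 dist 0.22950031185466788 ang 41.26616748952371
```

Emit:
{"fn": "servo_tool", "kwargs": {"moves": "0.0285 -0.0035 0 0 0 -0.17 1;0.0285 -0.001 0 0 0 -0.17 1;0.0285 0.0015 0 0 0 -0.17 1;0.0285 0.004 0 0 0 -0.17 1;0.028 0.0065 0 0 0 -0.17 1;0.027 0.009 0 0 0 -0.17 1;0.023 0.0095 0 0 0 -0.17 1;0.012 0.007 0 0 0 -0.12 1;0 0 0 0 0 0 1;0 0 0 0 0 0 1;0 0 0 0 0 0 1"}}

```text
time_s: 14.47
tool_pos: [0.4529, 0.2063, 0.2092]
tool_rot: [-179.9, 0.0, 113.9]
force: [0.5, -0.4, -0.9]
grip_width: 0.0199
```

```bash
python3 p.py .4535 .219 .205 116.3 2
```

```text
14.4667 [0.45294116 0.20628065 0.20916392] [-1.79888435e+02  2.81571742e-02  1.13920031e+02] [ 0.4920043  -0.4228121  -0.92620753] [-0.06068786  0.01699243 -0.01074889] 0.019860156605827323
[0.0057 0.0028 0.0021] [-0.002  0.    -0.042]
[0.0056 0.003  0.0021] [-0.002  0.    -0.042]
rows 2 dist 0.013395235725447405 ang 2.3827754623322415
```

Emit:
{"fn": "servo_tool", "kwargs": {"moves": "0.0055 0.003 0 -0.002 0 -0.042 1;0.0055 0.003 0 -0.002 0 -0.042 1;0 0 0 0 0 0 1;0 0 0 0 0 0 1;0 0 0 0 0 0 1"}}

```text
time_s: 14.88
tool_pos: [0.4543, 0.215, 0.2092]
tool_rot: [-180.0, 0.0, 116.0]
force: [0.1, -0.3, -2.0]
grip_width: 0.0195
```

```bash
python3 p.py .4535 .219 .165 116.3 2
python3 - <<'E'
from h import *
from cell import env
c=snap(env,"11",("wrist",))["wrist"]
crop(c,265,150,110,80,7,"pics/wc11.png")
E
```

```text
14.8833 [0.45434341 0.21500363 0.2092118 ] [-1.79991643e+02  3.96114795e-02  1.16005168e+02] [ 0.0891124  -0.26420369 -2.01099529] [-0.06522448  0.03289157 -0.01387072] 0.0194640863265423
[0.002  0.0005 0.0221] [-0.     0.001 -0.005]
[0.002  0.0005 0.0221] [-0.     0.001 -0.005]
rows 2 dist 0.04440006267978909 ang 0.2976014036138316
```

View pics/wc11.png

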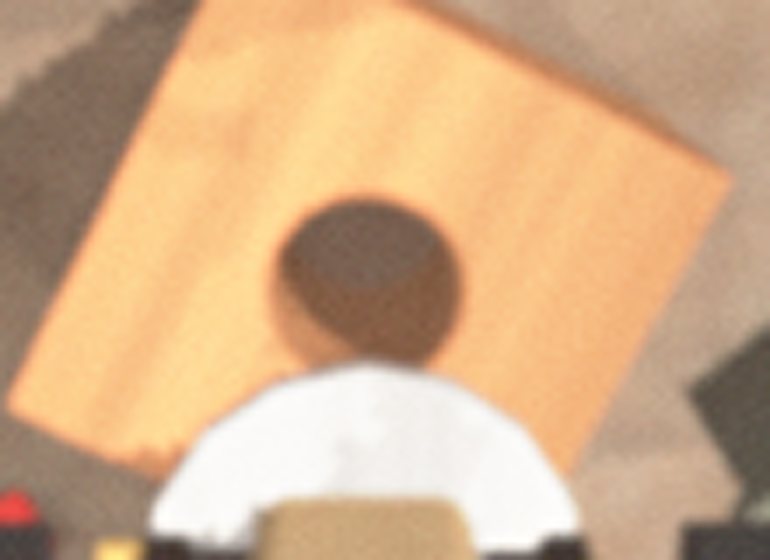

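```bash
python3 - <<'E'
from h import *
c=load("wrist11");E=c["hand_eye"]
print(w(c,265+365/7-.43,150+195/7-.43,.1392,T=E)-[.0145,0,0],w(c,265+268/7-.43,150+292/7-.43,.1392,T=E),w(c,265+462/7-.43,150+292/7-.43,.1392,T=E))
E
```

```text
[0.00420465 0.0005149  0.1392    ] [ 0.0041222  -0.01391419  0.1392    ] [0.00412704 0.01494726 0.1392    ]
```

Emit:
{"fn": "servo_tool", "kwargs": {"moves": "0.002 0 0.01 0 0 0 1;0.002 0 0.014 0 0 0 1;0.001 0 0.012 0 0 0 1;0 0 0 0 0 0 1;0 0 0 0 0 0 1"}}

```text
time_s: 15.35
tool_pos: [0.4524, 0.2188, 0.1709]
tool_rot: [179.9, 0.0, 115.8]
force: [0.4, 0.3, -0.0]
grip_width: 0.0196
```

```bash
python3 p.py .4525 .2188 .105 116.1 6
```

```text
15.35 [0.45236928 0.21876858 0.17085129] [1.79928967e+02 2.51183951e-02 1.15848720e+02] [ 0.44031061  0.27563186 -0.03271827] [-0.04293441  0.03416584 -0.04428112] 0.019644553658678583
[0.    0.    0.011] [ 0.     0.    -0.001]
[-0.     0.     0.011] [ 0.     0.    -0.001]
[-0.     0.     0.011] [ 0.     0.    -0.001]
[-0.     0.     0.011] [ 0.     0.    -0.001]
[-0.     0.     0.011] [ 0.     0.    -0.001]
[-0.     0.     0.011] [ 0.     0.    -0.001]
rows 6 dist 0.06585142739478378 ang 0.2623176603379922
```

Emit:
{"fn": "servo_tool", "kwargs": {"moves": "0 0 0.008 0 0 0 1;0 0 0.008 0 0 0 1;0 0 0.006 0 0 0 1"}}

```text
time_s: 15.6
tool_pos: [0.4535, 0.2193, 0.149]
tool_rot: [179.7, -0.0, 115.8]
force: [0.1, 0.4, -1.6]
grip_width: 0.0196
```

```bash
python3 p.py .453 .2188 .106 116.1 5
```

```text
15.6 [0.45354994 0.21927649 0.14897478] [ 1.79732228e+02 -6.39099450e-03  1.15831950e+02] [ 0.06281042  0.37138217 -1.62997346] [-0.09584496  0.01914391  0.01060818] 0.019615793616196957
[-0.     -0.0002  0.0086] [ 0.002 -0.    -0.002]
[-0.     -0.0002  0.0086] [ 0.002 -0.    -0.002]
[-0.     -0.0002  0.0086] [ 0.002 -0.    -0.002]
[-0.     -0.0002  0.0086] [ 0.002 -0.    -0.002]
[-0.     -0.0001  0.0086] [ 0.002 -0.    -0.002]
rows 5 dist 0.04298093508836514 ang 0.37894770801167293
```

Emit:
{"fn": "servo_tool", "kwargs": {"moves": "0 0 0.009 0.002 0 0 1;0 0 0.009 0.002 0 0 1;0 0 0.008 0.002 0 0 1;0 0 0.006 0 0 0 1;0 0 0 0 0 0 1"}}

```text
time_s: 16.02
tool_pos: [0.4528, 0.2187, 0.1118]
tool_rot: [-179.9, 0.0, 115.8]
force: [0.1, 0.2, -1.1]
grip_width: 0.0199
```

Emit:
{"fn": "servo_tool", "kwargs": {"moves": "0 0 0.003 0 0 0 1;0 0 0.003 0 0 0 1;0 0 0.001 0 0 0 1"}}

```text
time_s: 16.27
tool_pos: [0.453, 0.2187, 0.1041]
tool_rot: [-179.9, 0.0, 115.8]
force: [0.2, -0.8, -0.6]
grip_width: 0.0195
```

Emit:
{"fn": "servo_tool", "kwargs": {"moves": "0 0 0.0015 0 0 0 1;0 0 0.001 0 0 0 1;0 0 0.0005 0 0 0 1"}}

```text
time_s: 16.52
tool_pos: [0.4534, 0.219, 0.1013]
tool_rot: [180.0, 0.0, 115.8]
force: [0.1, -0.2, -1.0]
grip_width: 0.0194
```

Emit:
{"fn": "servo_tool", "kwargs": {"moves": "0 0 0.0005 0 0 0 1;0 0 0.0005 0 0 0 1;0 0 0 0 0 0 1"}}

```text
time_s: 16.77
tool_pos: [0.4537, 0.2191, 0.1013]
tool_rot: [180.0, 0.0, 115.8]
force: [0.0, 0.5, -1.5]
grip_width: 0.0197
```

Emit:
{"fn": "servo_tool", "kwargs": {"moves": "0 0 0.001 0 0 0 1;0 0 0.0005 0 0 0 1"}}

```text
time_s: 16.93
tool_pos: [0.454, 0.2193, 0.101]
tool_rot: [179.9, -0.0, 115.8]
force: [-2.1, -0.5, 2.8]
grip_width: 0.0196
```

Seated (force turned upward). Release.

Emit:
{"fn": "servo_tool", "kwargs": {"moves": "0 0 0 0 0 0 -1;0 0 0 0 0 0 -1;0 0 0 0 0 0 -1;0 0 0 0 0 0 -1;0 0 0 0 0 0 -1;0 0 0 0 0 0 -1;0 0 0 0 0 0 -1;0 0 -0.001 0 0 0 -1"}}

```text
time_s: 17.6
tool_pos: [0.4548, 0.2198, 0.1018]
tool_rot: [179.8, -0.0, 115.8]
force: [0.2, -0.2, -0.0]
grip_width: 0.0654
```

```bash
python3 p.py .454 .219 .185 116.1 4
```

```text
17.6 [0.45475429 0.2198223  0.10184199] [ 1.79792827e+02 -2.70981959e-02  1.15820268e+02] [ 0.2471607  -0.21150211 -0.01159552] [-0.09109071  0.03801432  0.02859611] 0.06535011520610452
[-0.0001 -0.0002 -0.0208] [ 0.002 -0.    -0.002]
[-0.0001 -0.0002 -0.0208] [ 0.002 -0.    -0.002]
[-0.0001 -0.0002 -0.0208] [ 0.002 -0.    -0.002]
[-0.0001 -0.0002 -0.0208] [ 0.002 -0.    -0.002]
rows 4 dist 0.08316549424409217 ang 0.34918781431791035
```

Emit:
{"fn": "servo_tool", "kwargs": {"moves": "0 0 -0.015 0.002 0 0 -1;0 0 -0.021 0.002 0 0 -1;0 0 -0.021 0.002 0 0 -1;0 0 -0.021 0 0 0 -1;0 0 -0.02 0 0 0 -1"}}

```text
time_s: 18.02
tool_pos: [0.4511, 0.2176, 0.1983]
tool_rot: [-179.3, 0.1, 115.8]
force: [-0.7, 0.1, 0.3]
grip_width: 0.0862
```

```bash
python3 p.py .470 -.095 .175 92 9
python3 - <<'E'
from h import *
from cell import env
c=snap(env,"12",("side",));crop(c["side"],250,260,120,90,6,"pics/sc12.png")
E
```

```text
18.0167 [0.45107495 0.21761081 0.19825315] [-1.79344339e+02  1.09114416e-01  1.15810235e+02] [-0.69184931  0.07207425  0.31415673] [-0.03898918 -0.00394846 -0.00471559] 0.08624620661826948
[-0.0322 -0.0132  0.0028] [-0.002  0.001  0.092]
[-0.0328 -0.0117  0.0028] [-0.002  0.001  0.092]
[-0.0333 -0.0102  0.0027] [-0.002  0.001  0.092]
[-0.0337 -0.0086  0.0027] [-0.002  0.001  0.092]
[-0.0341 -0.0071  0.0027] [-0.002  0.001  0.092]
[-0.0344 -0.0055  0.0027] [-0.002  0.001  0.092]
[-0.0346 -0.0039  0.0026] [-0.002  0.001  0.092]
[-0.0347 -0.0023  0.0026] [-0.002  0.001  0.092]
[-0.0348 -0.0007  0.0026] [-0.002  0.001  0.092]
rows 9 dist 0.3140451960740873 ang 23.81875305305432
```

View pics/sc12.png

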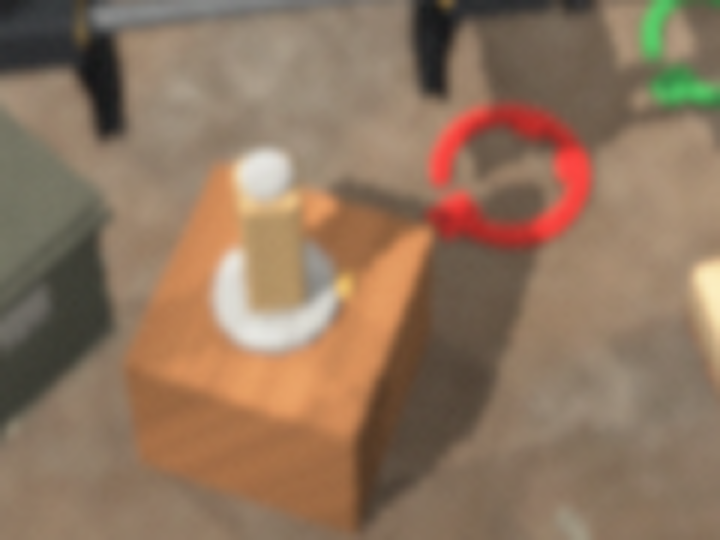

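```bash
python3 p.py .555 -.05 .185 165 9
```

```text
18.0667 [0.45327106 0.21881698 0.20259908] [-1.79739699e+02  3.92112161e-02  1.15804306e+02] [1.11715924 0.3249928  2.80628753] [ 0.07283579 -0.08806735 -0.03314101] 0.08675575335764424
[-0.0318 -0.0028  0.002 ] [-0.001 -0.    -0.191]
[-0.0314 -0.0058  0.002 ] [-0.001 -0.    -0.191]
[-0.0307 -0.0088  0.002 ] [-0.001 -0.    -0.191]
[-0.0297 -0.0117  0.002 ] [-0.001 -0.    -0.191]
[-0.0285 -0.0145  0.002 ] [-0.001 -0.    -0.191]
[-0.027  -0.0171  0.002 ] [-0.001 -0.    -0.191]
[-0.0252 -0.0196  0.002 ] [-0.001 -0.    -0.191]
[-0.0232 -0.0219  0.002 ] [-0.001 -0.    -0.191]
[-0.021 -0.024  0.002] [-0.001 -0.    -0.191]
rows 9 dist 0.28796019246974924 ang 49.196443200668156
```

Emit:
{"fn": "servo_tool", "kwargs": {"moves": "-0.032 -0.003 0.002 0 0 -0.19 -1;-0.0315 -0.006 0.002 0 0 -0.19 -1;-0.0305 -0.009 0.002 0 0 -0.19 -1;-0.0295 -0.0115 0.002 0 0 -0.19 -1;-0.0285 -0.0145 0.002 0 0 -0.19 -1;-0.027 -0.017 0.002 0 0 -0.19 -1;-0.025 -0.0195 0.002 0 0 -0.19 -1;-0.02 -0.019 0.002 0 0 -0.19 -1;-0.01 -0.012 0 0 0 -0.15 -1;0 0 0 0 0 0 -1;0 0 0 0 0 0 -1"}}

```text
time_s: 18.98
tool_pos: [0.5568, -0.037, 0.1896]
tool_rot: [179.8, 0.3, 166.3]
force: [0.1, 0.1, -0.3]
grip_width: 0.0875
```

```bash
python3 - <<'E'
from h import *
from cell import env
print(env.get_obs()["qpos"],env.get_obs()["tool_rot"])
c=snap(env,"13")
print(proj(c["wrist"],[.4755,-.029,.05]))
E
```

```text
[-28.90809205   9.03889888  33.32293848 101.27658329  -5.41799266
  70.86348233  82.16510929] [179.77462743   0.33350477 166.32885179]
(np.float64(304.2190086644589), np.float64(113.02348000301131))
```

View pics/wrist13.png

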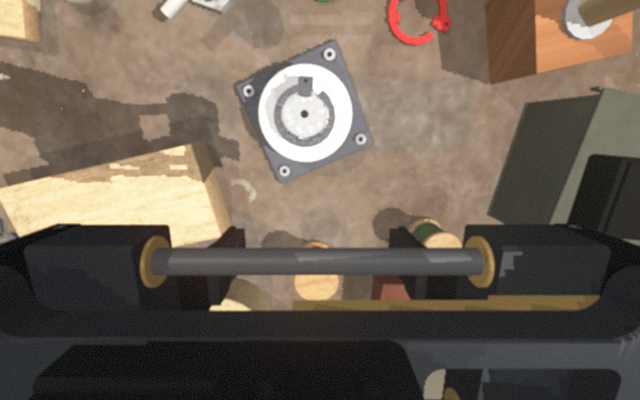

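```bash
python3 - <<'E'
from h import *
crop(load("wrist13"),255,65,100,75,8,"pics/wc13.png")
E
```

```text
(no output)
```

View pics/wc13.png

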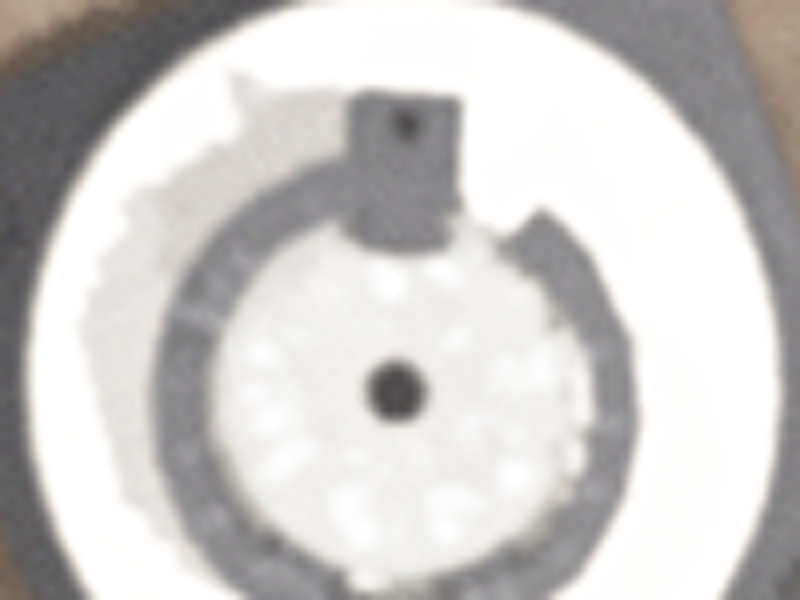

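```bash
python3 - <<'E'
from h import *
from cell import env
c=load("wrist13");P=lambda x,y,z:w(c,255+x/8-.44,65+y/8-.44,z)
l,r=P(155,400,.049),P(638,400,.049);print(l,r,(l+r)/2,np.linalg.norm(l-r))
print("shaft",P(396,392,.05));e=P(405,93,.06);print("ear outer",e, "far outer?",P(396,615,.044))
t=load("top0");crop(t,335,170,90,60,8,"pics/blk.png")
E
python3 p.py .4755 -.029 .110 164.6 4
```

```text
[ 0.46985252 -0.05814183  0.049     ] [ 0.48378525 -0.00078854  0.049     ] [ 0.47681889 -0.02946519  0.049     ] 0.05902135827477289
shaft [ 0.4759473  -0.02927373  0.05      ]
ear outer [ 0.44514247 -0.01994642  0.06      ] far outer? [ 0.50193212 -0.03614888  0.044     ]
19.1333 [ 0.55658806 -0.03495528  0.18973433] [179.72874469   0.33257795 166.54682794] [-0.1781595   0.95548273  1.07467729] [ 0.0638133  -0.00556711  0.00206707] 0.08716927197931736
[ 0.0202 -0.0034  0.0198] [0.002 0.003 0.017]
[ 0.0201 -0.0035  0.0198] [0.002 0.003 0.017]
[ 0.0201 -0.0037  0.0199] [0.002 0.003 0.017]
[ 0.02   -0.0038  0.0199] [0.002 0.003 0.017]
rows 4 dist 0.11387845543801714 ang 1.9943354695449163
```

View pics/blk.png

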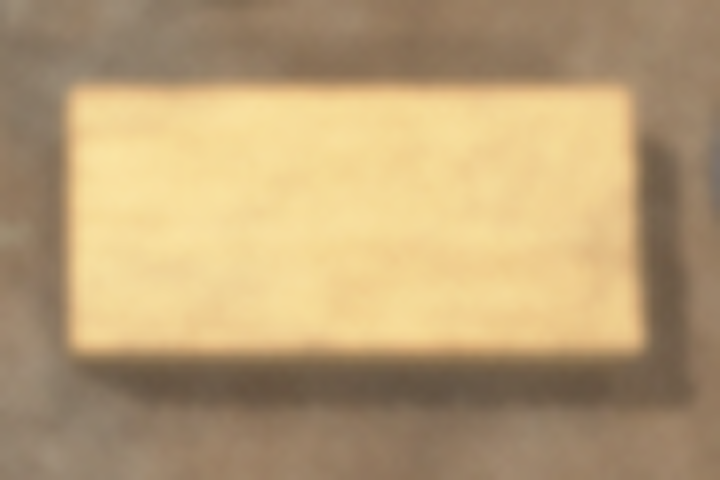

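Emit:
{"fn": "servo_tool", "kwargs": {"moves": "0.02 -0.0035 0.019 0.002 0.003 0.017 -1;0.02 -0.0035 0.019 0.002 0.003 0.017 -1;0.019 -0.0035 0.019 0.002 0.003 0.017 -1;0.012 -0.003 0.012 0.002 0.003 0.017 -1;0 0 0 0 0 0 -1;0 0 0 0 0 0 -1;0 0 0 0 0 0 -1"}}

```text
time_s: 19.72
tool_pos: [0.483, -0.0187, 0.1196]
tool_rot: [179.6, 0.2, 165.3]
force: [-0.3, -0.1, 0.2]
grip_width: 0.0869
```

```bash
python3 p.py .478 -.0296 .066 164.6 3
python3 - <<'E'
from h import *
t=load("top0");print(w(t,379.3-.06,197.5-.06,.042),w(t,343.7,197.5,.042),w(t,414.9,197.5,.042))
E
```

```text
19.7167 [ 0.48303223 -0.01873394  0.11958606] [1.79616537e+02 1.67508756e-01 1.65255431e+02] [-0.34925886 -0.130982    0.16843501] [ 0.03575144 -0.02005323  0.02356904] 0.08687379927906107
[ 0.0008 -0.004   0.0178] [0.004 0.002 0.008]
[ 0.0007 -0.004   0.0178] [0.004 0.002 0.008]
[ 0.0007 -0.004   0.0179] [0.004 0.002 0.008]
rows 3 dist 0.05490774602882965 ang 0.7780909140717304
[ 0.52165719 -0.26274626  0.042     ] [ 0.52340317 -0.15202491  0.042     ] [ 0.51952117 -0.37385741  0.042     ]
```

Block centre (0.522, −0.263). First centre the tool over the ring at this height, then descend.

Emit:
{"fn": "servo_tool", "kwargs": {"moves": "0.001 -0.006 0.005 0.006 0.003 0.012 -1;0.001 -0.005 0.01 0.006 0.003 0.012 -1;0 0 0.01 0 0 0 -1;0 0 0.005 0 0 0 -1;0 0 0 0 0 0 -1;0 0 0 0 0 0 -1"}}

```text
time_s: 20.22
tool_pos: [0.4829, -0.0296, 0.0893]
tool_rot: [179.9, 0.4, 164.5]
force: [-0.1, -0.5, 1.0]
grip_width: 0.0871
```

```bash
python3 p.py .478 -.0296 .0565 164.6 3
```

```text
20.2167 [ 0.48294879 -0.02959806  0.08926823] [179.94765502   0.3560541  164.52446923] [-0.10500366 -0.51492294  0.98192615] [ 0.05410224  0.03028241 -0.03147678] 0.08714227003422448
[ 0.0017 -0.0005  0.0109] [ 0.001  0.004 -0.001]
[ 0.0016 -0.0004  0.0109] [ 0.001  0.004 -0.001]
[ 0.0016 -0.0004  0.0109] [ 0.001  0.004 -0.001]
rows 3 dist 0.03313981692596154 ang 0.36768848209153293
```

Emit:
{"fn": "servo_tool", "kwargs": {"moves": "0.002 -0.0005 0.008 0.001 0.004 0 -1;0.002 -0.0005 0.009 0.001 0.004 0 -1;0.0015 0 0.008 0.001 0.004 0 -1;0 0 0.004 0 0 0 -1;0 0 0 0 0 0 -1;0 0 0 0 0 0 -1"}}

```text
time_s: 20.72
tool_pos: [0.4766, -0.0292, 0.0566]
tool_rot: [-179.9, -0.1, 164.5]
force: [0.4, -0.7, 1.0]
grip_width: 0.0872
```

```bash
python3 p.py .478 -.0296 .0565 164.6 1
python3 - <<'E'
from h import *
from cell import env
c=snap(env,"14",("side",));crop(c["side"],270,170,120,90,6,"pics/sc14.png")
E
```

```text
20.7167 [ 0.4766406  -0.02916891  0.05658131] [-1.79912740e+02 -7.98547530e-02  1.64513218e+02] [ 0.39196699 -0.68682239  0.95493446] [ 0.0279263  -0.00772485 -0.05791844] 0.08724116436092572
[-0.0014 -0.0001  0.0001] [-0.003 -0.003 -0.003]
rows 1 dist 0.0014284327420840094 ang 0.14666845340080542
```

View pics/sc14.png

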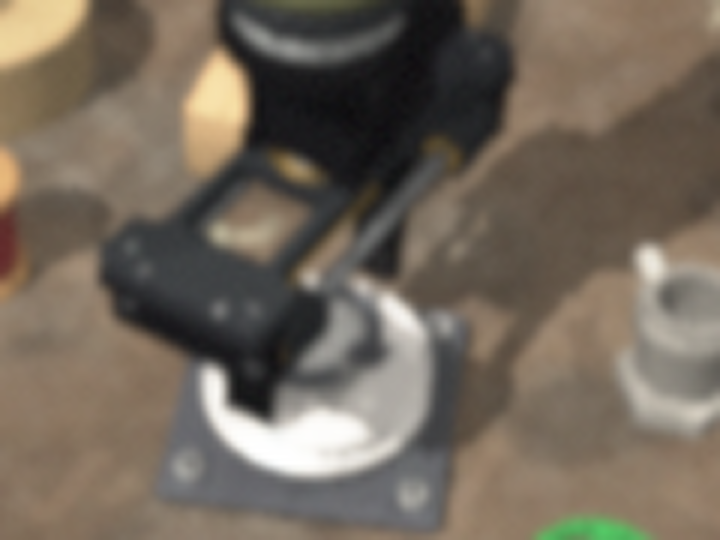

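Emit:
{"fn": "servo_tool", "kwargs": {"moves": "-0.0015 0 0.002 -0.003 -0.003 -0.003 0.4;0 0 0 0 0 0 0.4;0 0 0 0 0 0 0.4;0 0 0 0 0 0 0.4;0 0 0 0 0 0 0.4;0 0 0 0 0 0 0.4;0 0 0 0 0 0 0.4;0 0 0 0 0 0 0.4", "squeeze": 15}}

```text
time_s: 21.43
tool_pos: [0.4793, -0.0297, 0.0558]
tool_rot: [179.9, 0.1, 164.6]
force: [-0.3, 0.0, -0.6]
grip_width: 0.0592
```

```bash
python3 p.py .478 -.0296 .0545 164.6 1
python3 - <<'E'
from h import *
from cell import env
c=snap(env,"15",("side",));crop(c["side"],270,170,120,90,6,"pics/sc15.png")
E
```

```text
21.4333 [ 0.47927724 -0.02969488  0.05576258] [1.79930618e+02 1.40249152e-01 1.64617541e+02] [-0.34093526  0.01617891 -0.62129456] [-0.04651712  0.05068842  0.00488512] 0.05917070456925143
[ 0.0013 -0.0002  0.0013] [0.002 0.005 0.001]
rows 1 dist 0.001798460698034276 ang 0.1574620759833141
```

View pics/sc15.png

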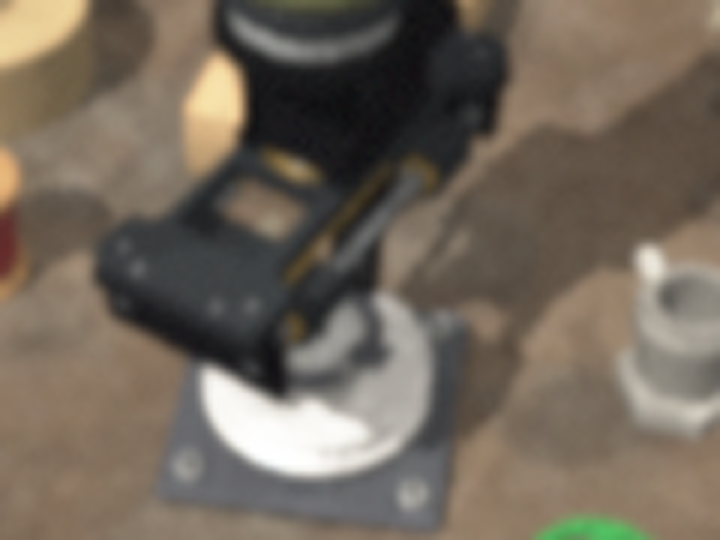

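Emit:
{"fn": "servo_tool", "kwargs": {"moves": "-0.001 0 0 0 0 0 0.4;-0.001 0 0 0 0 0 0.4;-0.001 0 0 0 0 0 0.4;-0.001 0 0 0 0 0 0.4"}}

```text
time_s: 21.82
tool_pos: [0.4809, -0.0308, 0.0551]
tool_rot: [180.0, -0.2, 164.6]
force: [-3.6, 0.1, 1.8]
grip_width: 0.0594
```

Emit:
{"fn": "servo_tool", "kwargs": {"moves": "0 0 -0.001 0 0 0 0.4;0 0 -0.001 0 0 0 0.4;0 0 -0.001 0 0 0 0.4"}}

```text
time_s: 22.07
tool_pos: [0.4818, -0.0307, 0.0582]
tool_rot: [180.0, -0.1, 164.6]
force: [-0.7, 0.7, -0.7]
grip_width: 0.0593
```

Emit:
{"fn": "servo_tool", "kwargs": {"moves": "0 0 -0.0015 0 0 0 0.4;0 0 -0.002 0 0 0 0.4;0 0 -0.002 0 0 0 0.4;0 0 -0.003 0 0 0 0.4"}}

```text
time_s: 22.4
tool_pos: [0.483, -0.0307, 0.0676]
tool_rot: [180.0, 0.1, 164.6]
force: [-0.1, -0.8, -0.8]
grip_width: 0.0591
```

Emit:
{"fn": "servo_tool", "kwargs": {"moves": "0 0 -0.005 0 0 0 0.4;0 0 -0.01 0 0 0 0.4;0 0 -0.015 0 0 0 0.4;0 0 -0.015 0 0 0 0.4;0 0 -0.01 0 0 0 0.4;0 0 0 0 0 0 0.4;0 0 0 0 0 0 0.4"}}

```text
time_s: 22.98
tool_pos: [0.4838, -0.0309, 0.1293]
tool_rot: [179.9, 0.2, 164.6]
force: [-0.1, 0.8, -1.3]
grip_width: 0.0594
```

```bash
python3 p.py .522 -.245 .13 164.6 7
python3 - <<'E'
from h import *
from cell import env
c=snap(env,"16",("side","wrist"));crop(c["side"],270,150,120,90,6,"pics/sc16.png")
E
```

```text
22.9833 [ 0.48378576 -0.03092755  0.12932453] [179.87163941   0.23800284 164.59006403] [-0.06836861  0.79868409 -1.25569417] [0.00689133 0.0241555  0.02725481] 0.05939039357292653
[-0.0134 -0.028  -0.0001] [ 0.001  0.001 -0.   ]
[-0.0134 -0.028  -0.0001] [ 0.001  0.001 -0.   ]
[-0.0134 -0.028  -0.0001] [ 0.001  0.001 -0.   ]
[-0.0134 -0.028  -0.0001] [ 0.001  0.001 -0.   ]
[-0.0134 -0.028  -0.0001] [ 0.001  0.001 -0.   ]
[-0.0134 -0.028  -0.0001] [ 0.001  0.001 -0.   ]
[-0.0134 -0.028  -0.0001] [ 0.001  0.001 -0.   ]
rows 7 dist 0.21745757517373634 ang 0.2705830657421028
```

View pics/sc16.png

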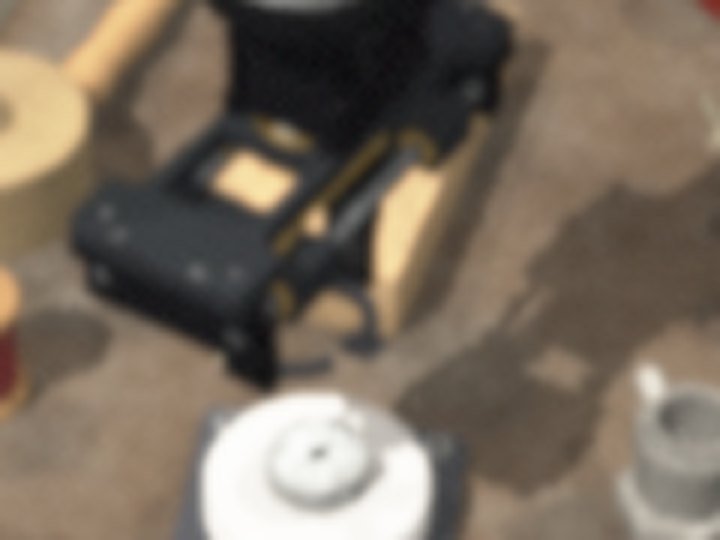

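View pics/wrist16.png

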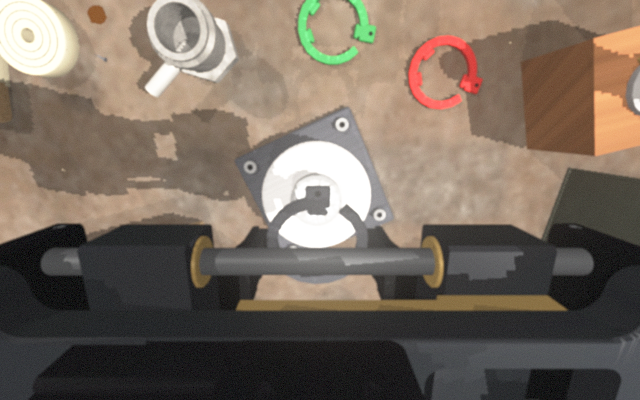

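Emit:
{"fn": "servo_tool", "kwargs": {"moves": "-0.0135 -0.028 0 0 0 0 0.4;-0.0135 -0.028 0 0 0 0 0.4;-0.0135 -0.028 0 0 0 0 0.4;-0.0135 -0.028 0 0 0 0 0.4;-0.0135 -0.028 0 0 0 0 0.4;-0.012 -0.022 0 0 0 0 0.4;-0.006 -0.012 0 0 0 0 0.4;0 0 0 0 0 0 0.4;0 0 0 0 0 0 0.4"}}

```text
time_s: 23.83
tool_pos: [0.5168, -0.2264, 0.1197]
tool_rot: [-179.9, -0.6, 165.0]
force: [-0.5, 0.1, -0.9]
grip_width: 0.0594
```

```bash
cat > q.py <<'E'
from h import *
from cell import env
import sys
a=[float(x) for x in sys.argv[1:]]
Rt=Ro.from_euler("xyz",[180,0,a[3]],degrees=True)*Ro.from_rotvec([0,np.radians(a[4]),0])
plan(env.get_obs(),a[:3],a[3],tilt=Rt,n=int(a[5]))
E
python3 q.py .522 -.245 .095 164.6 -15 4
```

```text
[-0.0025 -0.0041  0.0062] [-0.001 -0.136  0.003]
[-0.0021 -0.0041  0.0063] [-0.001 -0.136  0.003]
[-0.0017 -0.0041  0.0065] [-0.001 -0.136  0.003]
[-0.0013 -0.0041  0.0065] [-0.001 -0.136  0.003]
rows 4 dist 0.0314000384308676 ang 15.57848092686039
```

Emit:
{"fn": "servo_tool", "kwargs": {"moves": "-0.0025 -0.004 0.004 0 -0.13 0.003 0.4;-0.002 -0.004 0.004 0 -0.13 0.003 0.4;-0.0015 -0.004 0.004 0 -0.13 0.003 0.4;-0.001 -0.004 0.004 0 -0.13 0.003 0.4;0 0 0 0 0 0 0.4;0 0 0 0 0 0 0.4"}}

```text
time_s: 24.33
tool_pos: [0.5195, -0.2345, 0.0992]
tool_rot: [179.9, 14.4, 165.1]
force: [-0.9, 0.4, -1.3]
grip_width: 0.0591
```

```bash
python3 q.py .522 -.245 .075 164.6 -15 3
python3 - <<'E'
from h import *
from cell import env
c=snap(env,"17",("side","wrist"));crop(c["side"],280,110,120,90,6,"pics/sc17.png")
E
```

```text
[ 0.0004 -0.0032  0.0082] [ 0.003 -0.007  0.006]
[ 0.0004 -0.0032  0.0082] [ 0.003 -0.007  0.006]
[ 0.0004 -0.0032  0.0082] [ 0.003 -0.007  0.006]
rows 3 dist 0.026476615465719496 ang 0.8531321378734806
```

View pics/sc17.png

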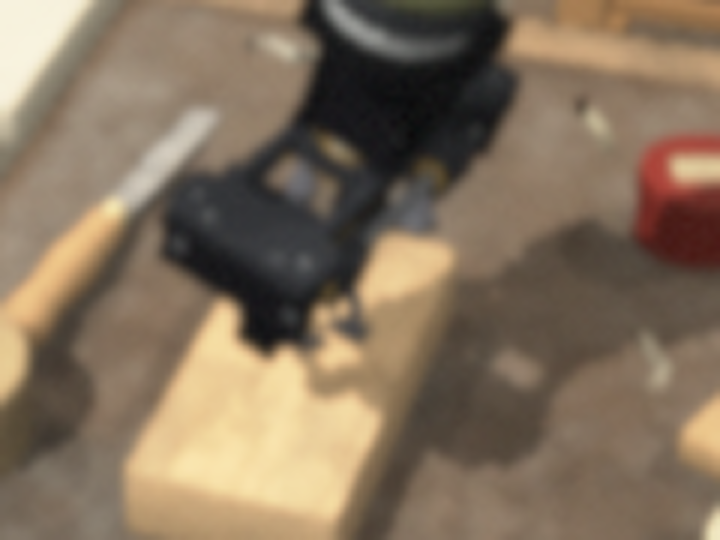

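View pics/wrist17.png

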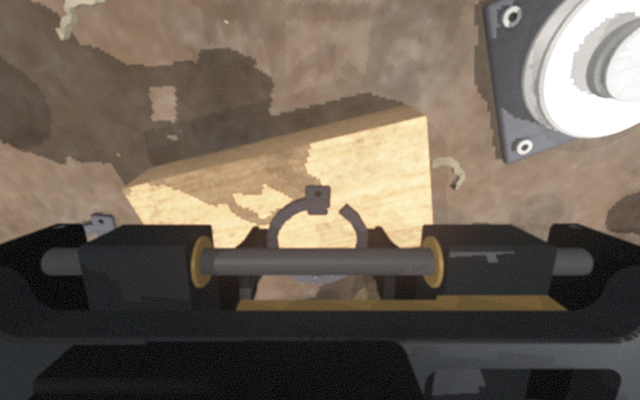

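Emit:
{"fn": "servo_tool", "kwargs": {"moves": "0.0005 -0.003 0.008 0.003 0.06 0.006 0.4;0.0005 -0.003 0.008 0.003 0.06 0.006 0.4;0.0005 -0.003 0.008 0.003 0.06 0.006 0.4;0 0 0.004 0 0 0 0.4;0 0 0 0 0 0 0.4;0 0 0 0 0 0 0.4"}}

```text
time_s: 24.93
tool_pos: [0.5286, -0.2424, 0.0731]
tool_rot: [-179.8, 9.0, 165.1]
force: [-0.3, 0.4, -0.9]
grip_width: 0.0591
```

```bash
python3 q.py .522 -.245 .058 164.6 -9 3
```

```text
[ 0.0027 -0.0014  0.0047] [-0.001  0.     0.006]
[ 0.0027 -0.0014  0.0047] [-0.001  0.     0.006]
[ 0.0027 -0.0014  0.0047] [-0.001  0.     0.006]
rows 3 dist 0.016701322381257537 ang 0.48025266118706933
```

Emit:
{"fn": "servo_tool", "kwargs": {"moves": "0.0025 -0.0015 0.0045 0 0 0.006 0.4;0.0025 -0.0015 0.0045 0 0 0.006 0.4;0.0025 -0.0015 0.003 0 0 0.006 0.4;0 0 0.0015 0 0 0 0.4;0 0 0 0 0 0 0.4"}}

```text
time_s: 25.35
tool_pos: [0.5217, -0.2446, 0.0581]
tool_rot: [180.0, 9.1, 164.5]
force: [0.2, -0.4, 0.4]
grip_width: 0.059
```

Emit:
{"fn": "servo_tool", "kwargs": {"moves": "0 0 0.001 0 0 0 0.4;0 0 0.0005 0 0 0 0.4"}}

```text
time_s: 25.52
tool_pos: [0.5216, -0.2448, 0.0567]
tool_rot: [180.0, 9.1, 164.5]
force: [0.8, 0.4, -1.8]
grip_width: 0.0593
```

Emit:
{"fn": "servo_tool", "kwargs": {"moves": "0 0 0.001 0 0 0 0.4;0 0 0.0005 0 0 0 0.4"}}

```text
time_s: 25.68
tool_pos: [0.5221, -0.2449, 0.0554]
tool_rot: [179.9, 9.2, 164.5]
force: [0.7, -0.7, -0.7]
grip_width: 0.0592
```

Low enough; open slowly (small steps).

Emit:
{"fn": "servo_tool", "kwargs": {"moves": "0 0 0 0 0 0 -0.5;0 0 0 0 0 0 -0.6;0 0 0 0 0 0 -0.8;0 0 0 0 0 0 -1;0 0 0 0 0 0 -1;0 0 0 0 0 0 -1;0 0 0 0 0 0 -1"}}

```text
time_s: 26.27
tool_pos: [0.5233, -0.2452, 0.0563]
tool_rot: [179.9, 9.3, 164.5]
force: [0.1, 0.3, -0.0]
grip_width: 0.086
```

```bash
python3 q.py .522 -.245 .12 164.6 -9 3
```

```text
[-0.003 -0.    -0.021] [ 0.     0.003 -0.001]
[-0.003 -0.    -0.021] [ 0.     0.003 -0.001]
[-0.0029 -0.     -0.021 ] [ 0.     0.003 -0.001]
rows 3 dist 0.06370311808723783 ang 0.30796180382295835
```

Emit:
{"fn": "servo_tool", "kwargs": {"moves": "-0.002 0 -0.012 0 0 0 -1;-0.003 0 -0.021 0 0 0 -1;-0.003 0 -0.021 0 0.1 0 -1;-0.003 0 -0.021 0 0.1 0 -1;-0.02 0 -0.025 0 0.05 0 -1;-0.025 0 -0.025 0 0 0 -1;0 0 0 0 0 0 -1;0 0 0 0 0 0 -1;0 0 0 0 0 0 -1"}}

```text
time_s: 27.02
tool_pos: [0.5631, -0.2576, 0.1951]
tool_rot: [-180.0, 1.8, 164.4]
force: [0.2, -0.9, -0.9]
grip_width: 0.0868
```

```bash
python3 - <<'E'
from h import *
from cell import env
c=snap(env,"18");crop(c["side"],280,110,120,90,6,"pics/sc18.png")
E
```

```text
(no output)
```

View pics/wrist18.png

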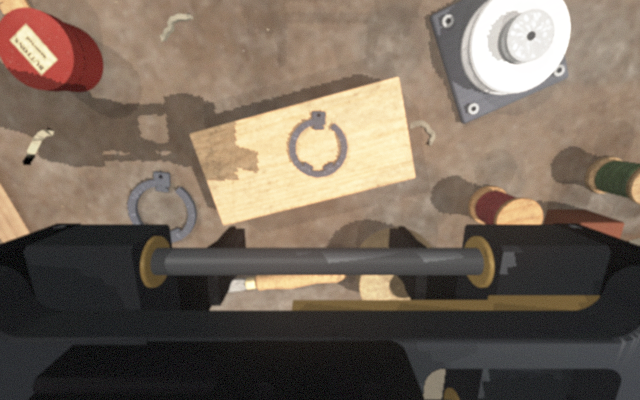

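View pics/side18.png

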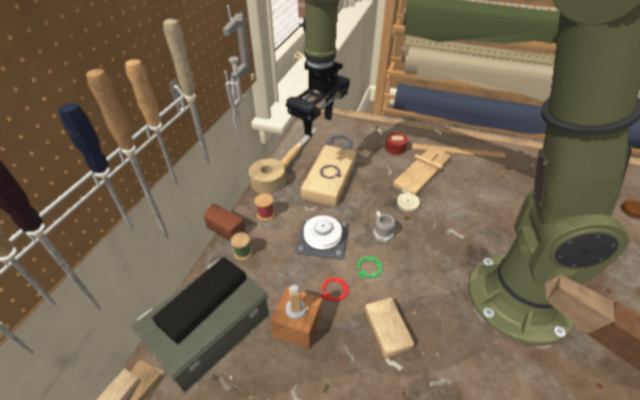

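```bash
python3 - <<'E'
from h import *
c=load("wrist18");r=w(c,318,147,.046);print("ring c",r)
print([np.round(w(c,u,v)[2],3) for u,v in [(318,118),(292,150),(345,150),(318,174),(260,195)]])
from cell import env
env.sign_off()
E
```

```text
ring c [ 0.52111531 -0.24429196  0.046     ]
[np.float64(0.046), np.float64(0.047), np.float64(0.046), np.float64(0.046), np.float64(0.041)]
the job is handed in; nothing more can be done
```

The job is done and handed in at about 27 s of the 67 s allowed. I have no verdict back.

- **Levering:** I felt the pulley's face with the foot at about 4–5 N, which puts the blade about 58 mm long. With the foot under the ear I lifted it about 14 mm. The readings stayed near 3 N, though these are only the values at the end of each move. In the wrist picture the tooth rested on top of the shaft's end.
- **Pick:** It is back in its stand. The reading turned slightly upward as the collar seated, and the last side picture shows it upright. I did not measure its position again after letting go.
- **Ring:** It came off with about 3.6 N sideways and was let go just above the block. The wrist picture puts its centre at (0.521, −0.244) against a block centre of about (0.522, −0.263). Depth at four points on its top reads 46–47 mm, so it lies flat.
- **Spools and fingers:** The spools look untouched in the last pictures, but I did not measure them again. The gripper is open and clear of everything.

None of these checks failed or disagreed.

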